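# Wedge the jack's idle roller up to the height mark

## Robot

A 7-joint arm with a two-finger parallel gripper is mounted at the origin on a cart in front of the work surface, level with it; the furniture and walls round the work are solid. World frame = base frame: x ahead of the robot, y to its left, z up, the work surface at z = 0. Lengths are in m, angles in rad, forces in N, time in s.
With the tool pointing down it reaches from about 0.4 to 0.85 m from the base axis. Payload 4.5 kg.
Tool frame: the origin (TCP) lies between the finger pads; the fingertips stand 25 mm ahead of it and the grasp point (between the pads) lies 6 mm ahead of it (r.tips_ahead is the distance from the TCP to the fingertips, in m); z points along the fingers, y is the direction in which the jaws open and shut (so a half turn about z gives the same grasp; the last joint's range is limited). The gripper opens to 88 mm and grips with 3 to 60 N. Pads are 18 mm wide; open, the fingers measure 123 mm over their backs; the gripper's body (75 mm by 187 mm) begins 45 mm behind the grasp point.
Start: joints at [1.214, 0.689, -0.195, 1.565, 0.157, 0.902, -0.215], TCP at [0.238, -0.578, 0.264] pointing down, gripper open.
Joint ranges: [-3.01, 3.01], [-0.46, 2.08], [-1.47, 1.51], [0.13, 2.56], [-1, 4.14], [0.04, 2.09], [-2.66, 2.66]. Speed limits (rad/s): [2.57, 2.57, 3.14, 3.14, 3.14, 3.14, 3.14].

## Interface

Orientations are given as a unit quaternion [x, y, z, w].
In Python, from plant import r, imaging gives the robot as it stands.
- The arm moves only by the tool send_rows, never from a script. Its argument "moves" is one flat list of numbers, 6 for each row, row after row: the shift along the tool's x, y, z in m, then the turn, a rotation vector about the tool's x, y, z in degrees. A call has exactly 5 rows; each row is the pose to reach, as a shift and turn from the pose measured when the call began, along the tool's axes at that moment; what a row does not reach only later rows make up. A row lasts 1/12 s, in which the tool goes at most 41.7 mm and 7.16 degrees, less where a joint would pass 70% of its speed; a pose out of reach is approached as far as the arm can. A call with a gripper value outside its range is refused whole. "claw" is the closure, from -1 (fully open) to 1 (shut), so that 0 is half open, set as the call begins (left out, the last holds). The fingers move at their own pace and stop on an object; "grip_force" is the grip in N (left out, the last holds). Time passes only in rows, so rows that repeat a pose let the fingers close, or fill a call up. It gives the time, the measured TCP pose, the force and the opening at its end, in the units of the state.
- r.get_state(): the state, without advancing time (a new reading comes with each control period).
- imaging.snapshot(name): name is "scene" or "top" or "wrist"; returns a dict with "image" (420x560x3 uint8, red, green, blue), "depth" (420x560 float32, m along the optical axis (not along the pixel's ray), 0 where there is no reading), "mtx" (3x3 intrinsics, pixels), "rvec" (rotation vector, rad) and "tvec" (3), from world to camera coordinates, as OpenCV has them. Camera axes: x right, y down, z forward; pixel columns grow to the right and rows downward; lengths in m; the calibration is good to about 2 mm. The wrist camera is an equidistant fisheye: a pixel r from the principal point sees the ray r / f radians off the axis. A picture is of the moment at which its call begins.
- r.finish_job(): hands the job in, once; it reports no verdict.
Trained networks look in a picture, given as the dict that the camera call returned (one of the last four; its "shot" number tells which), for a name from the list of things; names that differ only in an ending like _2 or _b are one class to them, and where a whole thing is asked for, a point or a joint stands for the part that bears it (a point fixed in the world has none). Each returns a list of dicts, best first, with "score" (0 to 1); they miss things now and then, are a little off and sometimes report something else, mostly with a low value. They report only what shows in the picture. A call takes as long as a camera call.
- imaging.look_for(query, picture): "box" ([centre column, centre row, width, height] as shares, 0 to 1, of the picture: columns of its width, rows of its height, round what is visible of it).
- imaging.silhouettes(query, picture): "pixels" (420x560 bool, what is visible of it) and "box" ([centre column, centre row, width, height] as shares, 0 to 1, of the picture: columns of its width, rows of its height, round what is visible of it).
- imaging.pinpoint(query, picture): "point" ([column, row] as shares, 0 to 1, of the picture: columns of its width, rows of its height: a listed point, or the origin of a listed thing).
The state is a dict: "clock": time; "q": joint angles; "qd": joint speeds; "joint_torque": joint torques, N m; "tool_pos": TCP position; "eef_rot": TCP orientation; "contact_force": force on the tool from outside, world axes, zero at the start; "moment": the same for the moment, N m; "opening": opening from 0.0 (shut) to 1.0 (fully open).
Only numpy, scipy, OpenCV 4.12 (cv2) and the standard library are available. Lean on these libraries where they do the work, as an engineer would, in place of code of your own. Each camera call takes 0.05 s, during which the arm holds its last target.

## Task

Raise the idle roller on the blue wedge jack to its new height: pull the yellow gate of the jack all the way up so that it stays up, then slide the orange wedge, flat on the table and thin end first, through the opening and under the lift block until the red pointer stands level with the green mark. Leave the wedge there and let go of it; do not shift the green mark, and do not knock the label roll or the tally counter about.

Things in the scene. Friction and masses are not known exactly. Their poses are not given: they have to be found in the camera images.
- wedge_jack: Blue wedge jack, fixed on the table. Origin: on the table midway between its cheeks, below the lift block's nose. x: the way the wedge goes in; y: left of that. Gauge post on the -y side (x 22, y -66 mm, 105 mm high). Cheeks 60 mm long (x -30 to 30), 40 high, 48 apart inside; feet reach y = +-50 mm. No floor: the wedge slides on the table.
- lift_block: Steel lift block, about 0.7 kg, moving only up and down in the jack; sinks by its weight. Carries a white idle roller (26 mm diameter, 62 mm long, along jack y), top 77 mm above this origin. Origin: lowest line of its half-round nose (radius 8 mm, 40 mm wide), above the jack's origin. Fully down, the nose is 7 mm above the table; travel 30 mm.
- pointer (a point): Tip of the red pointer (3 mm thick) that sticks out of the lift block on the jack's -y side and rises with it: 46 mm above the block's origin, so 53 mm above the table when the block is fully down. It points along jack x at the gauge post.
- mark (a point): Green mark, 6 mm high, a small collar clamped on the gauge post by friction (8 N); this point is at half its height, on its edge next to the pointer. It stands 7 to 14 mm above the lowered pointer, different each time. Pointer tip and this point are equally high when the job is done.
- gate (a joint): Yellow drop gate across the jack's mouth (4 mm plate, 48 mm wide, lower edge 3 mm above the table when down): 0 = down, 0.040 m = fully up; starts between 0 and 0.004. Slides straight up with about 4 N and stays where it is left.
- gate_tab (a point): Grip point of the gate: in the black tab on its top, 24 mm wide along jack y, 12 mm thick along jack x, from 43 to 75 mm above the table when the gate is down; this point is 64 mm above the table then and rises with the gate. Take it from above across its 24 mm width (the lift block stands 10 mm behind it).
- wedge: Orange wedge, 190 x 40 mm, about 0.22 kg. Origin: middle of its underside; x to the thin end, z up. From the thin end (3 mm thick, x = 95 mm) the top rises evenly over 110 mm to 30.5 mm (1 mm up per 4 mm of slide); then a flat tail, 30.5 mm high (x -95 to -15 mm), with black ribs on its sides. Starts flat on the table; friction holds it under the block.
- wedge_tip (a point): Middle of the thin end of the wedge, on its underside.
- wedge_grip (a point): Good place to hold the wedge across its 40 mm width: in the tail, 75 mm behind the wedge's origin, 22 mm above its underside.
- tally_counter: White round tally counter, 54 mm wide, 25 mm high, on the far part of the table. Origin: middle of its underside. Leave it alone.
- label_roll_2: Label roll, 63 mm diameter, 50 mm high, to the right of the jack. Origin: middle of its underside. Leave it alone.
- jack_mouth (a point): Middle of the jack's opening, on the table, 45 mm before the jack's origin (its -x end), where the gate's guides begin: 49 mm apart inside, 30 mm high. The gate plate is 7.5 mm farther in.

How it is judged:
By the outcome, as a careful person would: the job done as asked, in the order asked, and still so for the second after the job is handed in, with the robot touching nothing.
It also fails if it takes over 61 s, if anything falls off the work surface, if the arm or the gripper's body presses on something with over 40 N, if the wrist force passes 120 N, or if a joint passes its speed limit or range.

## Working session

There is one attempt and no reset: what is moved stays moved. The work goes in short steps, Python scripts to look and compute and a tool call to move; the robot and the scene stay as the last step left them, time stands still between calls to the robot, and variables do not carry over. Pictures are saved under pics/ and viewed, and the job is handed in when it is done.

Besides the shell and the picture viewer there is one more tool, called after "Call:" as a command line: name --argument value ..., lists and objects as JSON in quotes. send_rows: Moves the arm, as the interface text tells. Its arguments: {"type":"object","properties":{"moves":{"type":"array"},"claw":{"type":"number"},"grip_force":{"type":"number"}},"required":["moves"]}

```bash
ls; mkdir -p pics
cat > h.py <<'E'
import numpy as np, cv2
from scipy.spatial.transform import Rotation as R
from plant import r, imaging
def snap(n,fn=None):
    s=imaging.snapshot(n)
    if fn: cv2.imwrite('pics/'+fn,s['image'][:,:,::-1])
    return s
def ray(s,px,name):
    K=s['mtx']; x=(px[0]-K[0,2])/K[0,0]; y=(px[1]-K[1,2])/K[1,1]
    if name=='wrist':
        t=np.hypot(x,y); d=np.array([x/t*np.sin(t),y/t*np.sin(t),np.cos(t)]) if t>1e-9 else np.array([0,0,1.])
    else: d=np.array([x,y,1.])
    Rm=cv2.Rodrigues(np.array(s['rvec'],float))[0]; c=-Rm.T@np.array(s['tvec']).ravel()
    return c,Rm.T@(d/np.linalg.norm(d))
def atz(c,d,z): return c+d*(z-c[2])/d[2]
def tri(rs):
    A=np.zeros((3,3));b=np.zeros(3)
    for c,d in rs:
        P=np.eye(3)-np.outer(d,d);A+=P;b+=P@c
    p=np.linalg.solve(A,b)
    return p,[float(np.linalg.norm((np.eye(3)-np.outer(d,d))@(p-c))) for c,d in rs]
def pt(q,s):
    o=imaging.pinpoint(q,s)
    return [(np.array(a['point'])*[560,420],a['score']) for a in o]
def proj(s,P):
    return cv2.projectPoints(np.array(P,float).reshape(-1,1,3),np.array(s['rvec'],float),np.array(s['tvec'],float),s['mtx'],None)[0].reshape(-1,2)
E
python3 - <<'E'
from h import *
np.set_printoptions(precision=4,suppress=True)
S={n:snap(n,n+'0.png') for n in('scene','top','wrist')}
for q in ['wedge_jack','lift_block','pointer','mark','gate_tab','wedge','wedge_tip','wedge_grip','tally_counter','label_roll_2','jack_mouth']:
    rs=[]
    for n in S:
        o=pt(q,S[n])
        print(q,n,[(p.round(1).tolist(),round(sc,2)) for p,sc in o[:2]])
        if o and o[0][1]>.4: rs.append(ray(S[n],o[0][0],n))
    if len(rs)>1: print('   ',*tri(rs))
st=r.get_state();print(st['clock'],st['tool_pos'],st['eef_rot'],st['opening'],st['contact_force'])
E
```

```text
pics
wedge_jack scene [([324.8, 236.3], 0.87), ([178.0, 241.0], 0.3)]
wedge_jack top [([298.4, 253.7], 0.75)]
wedge_jack wrist [([82.3, 12.0], 0.56)]
    [ 0.396  -0.3061  0.0606] [0.021143850129657905, 0.04786601319833391, 0.050367224099338595]
lift_block scene [([325.8, 235.7], 0.9)]
lift_block top [([299.5, 250.7], 0.65)]
lift_block wrist []
    [ 0.4361 -0.3454  0.005 ] [0.0007599815566843966, 0.0007599815566844828]
pointer scene [([365.8, 228.8], 0.74)]
pointer top [([304.2, 288.3], 0.86)]
pointer wrist [([135.2, 18.2], 0.65), ([131.5, 15.9], 0.62)]
    [ 0.3585 -0.3514  0.0493] [0.0011626977612908664, 0.0017270085424894905, 0.0008732010434559319]
mark scene [([369.7, 223.2], 0.4)]
mark top []
mark wrist [([130.9, 14.1], 0.62)]
gate_tab scene [([319.6, 220.8], 0.7)]
gate_tab top [([281.7, 249.6], 0.54)]
gate_tab wrist []
    [ 0.4338 -0.3066  0.0646] [0.005647570831099531, 0.005647570831099547]
wedge scene [([274.6, 273.6], 0.89)]
wedge top [([239.4, 241.0], 0.66)]
wedge wrist []
    [ 0.4571 -0.209   0.0049] [0.00017146061975173882, 0.0001714606197516767]
wedge_tip scene [([329
[... 324 characters left out ...]
4.1, 240.9], 0.56), ([368.2, 222.2], 0.21)]
tally_counter top [([229.9, 153.0], 0.93)]
tally_counter wrist []
    [ 0.661  -0.1811  0.0078] [0.003046316810898668, 0.003046316810898799]
label_roll_2 scene [([292.8, 194.8], 0.8), ([367.0, 228.0], 0.38)]
label_roll_2 top [([340.3, 189.7], 0.58), ([298.5, 250.8], 0.35)]
label_roll_2 wrist []
    [ 0.5752 -0.4412 -0.0043] [0.003684430268722024, 0.0036844302687220006]
jack_mouth scene [([311.8, 249.2], 0.6)]
jack_mouth top [([274.3, 249.0], 0.89)]
jack_mouth wrist []
    [ 0.4367 -0.29    0.0109] [0.003643241434477118, 0.003643241434476987]
1.8 [ 0.2381 -0.5779  0.2637] [ 0.981   0.1942 -0.      0.    ] 0.9975566382204588 [ 0.7315 -0.1896 -0.1982]
```

View pics/scene0.png

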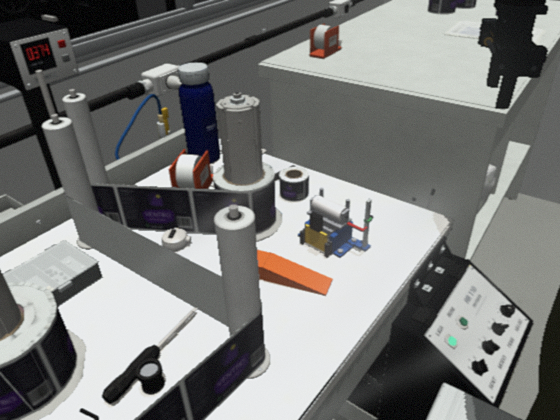

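View pics/top0.png

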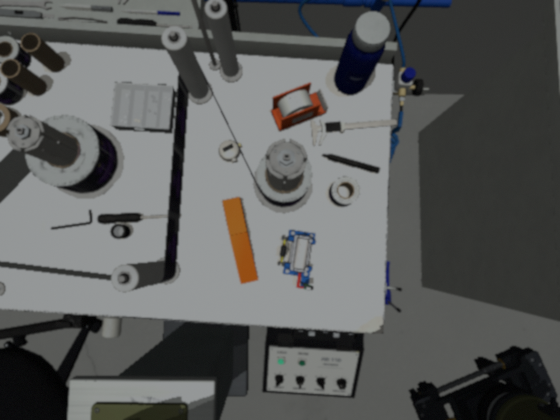

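View pics/wrist0.png

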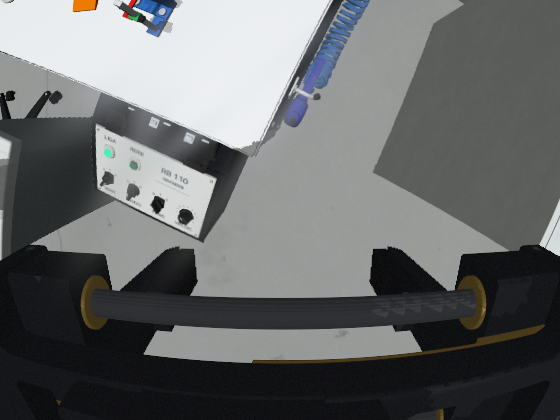

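The scene shows the jack at about (335,235) with the wedge at (295,273) in front of it. The top view has the wedge from (233,200) to (249,281) and the jack at (298,252), mouth to the left. A tall roll stands at (285,175) and a web to the left of it. Next I'll work out clearances from depth.

Run:
```python
from h import *
np.set_printoptions(precision=3,suppress=True,linewidth=220)
s=snap('top'); D=s['depth'];K=s['mtx']
v,u=np.mgrid[:420,:560]
c=np.stack([(u-K[0,2])/K[0,0]*D,(v-K[1,2])/K[1,1]*D,D],-1).reshape(-1,3)
Rm=cv2.Rodrigues(np.array(s['rvec'],float))[0]; t=np.array(s['tvec']).ravel()
P=((c-t)@Rm).reshape(420,560,3)
np.save('Ptop.npy',P)
print('cam',-Rm.T@t)
# height grid
xs=np.arange(.20,.80,.025); ys=np.arange(.05,-.62,-.025)
print('y:',' '.join('%4d'%round(y*1000) for y in ys))
Q=P.reshape(-1,3); Q=Q[(D.ravel()>0)]
for x in xs[::-1]:
    row=[]
    for y in ys:
        m=(abs(Q[:,0]-x)<.0125)&(abs(Q[:,1]-y)<.0125)
        row.append('%4d'%round(1000*np.max(Q[m,2])) if m.any() else '   .')
    print('%4d'%round(x*1000),' '.join(row))
m=imaging.silhouettes('wedge',s)
for o in m[:1]:
    pm=o['pixels']; W=P[pm]; print(o['score'],W.shape)
    rect=cv2.minAreaRect(W[:,:2].astype(np.float32)*1000); print(rect, cv2.boxPoints(rect))
s=snap('wrist');Rm=cv2.Rodrigues(np.array(s['rvec'],float))[0]; print('wcam',-Rm.T@np.array(s['tvec']).ravel(),Rm.T@[0,0,1],s['mtx'])
```

```text
cam [ 0.439 -0.289  0.901]
y:   50   25    0  -25  -50  -75 -100 -125 -150 -175 -200 -225 -250 -275 -300 -325 -350 -375 -400 -425 -450 -475 -500 -525 -550 -575 -600
 800   40   39   40   39   40  241  254  252  105    4    4    5    4    3    4    1   83   82   32  168  225  225  150    4    4   -2  -25
 775   40   40   41   40   41  113  242  241  113    3    3    4    4   84   85   89   89   65   30    3    4    3    3    4    4   -4  -30
 750   40   40   41   40   40  114    3    3  113   99    4    4    4   82   84   91   89   84   32    4    4    4    4    6    7    6  -34
 725   41   40   41   39   39  111    5    4    5  110    4    4    4    8   86   87   85    7   12   13   11    7    7    6    8    5  -51
 700   41   39   40   40   41  114    3    4    4  113  112    4    3    3    4    2    5    6   10    5    7    3    4    5    4    . -130
 675    4    5    3    5    3  113    5    4   22   27  106    3    3    3    .    .    3    4    5    3    4    4    3    3    3    .    .
 650    9    3    5    4    2  111    5    4   22   27  113  113    4    0    .    .    2    4 
[... 2200 characters left out ...]
   .    .    .  -58  -56   -9   -8   -6   -1    2    1  347  347  395  463  360    .
 225    .    .    .    .    .    .    .    .    .    .    .    .    .  -57  -53  -53  -54  -53  -55  -55  -53  348  348  393  401    .    .
 200    .    .    .    .    .    .    .    .    .    .    .    .    .  -63  -59  -60  -61  -60  -59  -58  -54  -54  340  332  338    .    .
0.59 (1543, 3)
((462.9903564453125, -236.77407836914062), (189.8424835205078, 90.65476989746094), 13.083149909973145) [[ 360.272 -214.11 ]
 [ 380.794 -302.412]
 [ 565.708 -259.438]
 [ 545.187 -171.136]]
wcam [ 0.298 -0.553  0.384] [-0.239 -0.099 -0.966] [[325.192   0.    283.01 ]
 [  0.    325.192 213.345]
 [  0.      0.      1.   ]]
```

```bash
cat >> h.py <<'E'
def quat(yaw,lean=0,axis='y'):
    """tool down with tool x at world yaw (deg); lean: body leans toward +tool x by deg"""
    y=np.radians(yaw); X=np.array([np.cos(y),np.sin(y),0]);Z=np.array([0,0,-1.]);Y=np.cross(Z,X)
    M=R.from_matrix(np.stack([X,Y,Z],1))
    return M*R.from_euler('y',-lean,degrees=True)
def delta(pos,rot,st=None):
    st=st or r.get_state(); M=R.from_quat(st['eef_rot'])
    d=M.inv().apply(np.array(pos)-st['tool_pos']); w=(M.inv()*rot).as_rotvec(degrees=True)
    print('clock %.2f tcp %s yaw.. shift %s mm  rot %s deg; rows %.1f %.1f'%(st['clock'],np.round(st['tool_pos'],4),np.round(d*1000,1),np.round(w,2),np.linalg.norm(d)/.0417,np.linalg.norm(w)/7.16))
E
python3 - <<'E'
from h import *
q=quat(22.4)
delta([.38,-.36,.27],q)
print(quat(22.4,20).apply([0,0,1]))
E
```

```text
clock 1.95 tcp [ 0.2381 -0.5779  0.2637] yaw.. shift [ 214.2 -147.4   -6.3] mm  rot [ 0.   -0.   -0.01] deg; rows 6.2 0.0
[-0.31621337 -0.13033374 -0.93969262]
```

Call:
send_rows --moves '[0.034,-0.0236,-0.001,0,0,0,0.068,-0.047,-0.002,0,0,0,0.102,-0.07,-0.003,0,0,0,0.136,-0.094,-0.004,0,0,0,0.17,-0.117,-0.005,0,0,0]' --claw -1

```text
clock: 2.37
tool_pos: [0.3514, -0.4033, 0.2689]
eef_rot: [0.981, 0.194, 0.0, 0.0]
contact_force: [1.3, 0.4, 0.2]
opening: 1.004
```

Call:
send_rows --moves '[0.03,-0.02,0,0,0,0,0.044,-0.03,-0.001,0,0,0,0.044,-0.03,-0.001,0,0,0,0.044,-0.03,-0.001,0,0,0,0.044,-0.03,-0.001,0,0,0]'

```text
clock: 2.78
tool_pos: [0.3799, -0.36, 0.27]
eef_rot: [0.981, 0.193, -0.0, 0.001]
contact_force: [-0.2, 0.3, 0.4]
opening: 0.997
```

```bash
cat > look.py <<'E'
import sys
from h import *
np.set_printoptions(precision=4,suppress=True)
tag=sys.argv[1]; cams=sys.argv[2].split(','); qs=sys.argv[3].split(',')
S={n:snap(n,n+tag+'.png') for n in cams}
for q in qs:
    rs=[]
    for n in S:
        o=pt(q,S[n])
        print(q,n,[(p.round(1).tolist(),round(sc,2)) for p,sc in o[:2]])
        if o and o[0][1]>.4:
            rs.append(ray(S[n],o[0][0],n)); z={'wedge_jack':0,'jack_mouth':0,'wedge_tip':0,'wedge':0,'wedge_grip':.022,'gate_tab':.066,'pointer':.053,'label_roll_2':0,'tally_counter':0,'lift_block':.007,'mark':.063}[q]
            print('     at z',z,atz(*rs[-1],z))
    if len(rs)>1: print('   tri',*tri(rs))
st=r.get_state();print(st['clock'],st['tool_pos'],st['eef_rot'],st['opening'],st['contact_force'])
E
python3 look.py 1 wrist,top,scene wedge_jack,jack_mouth,gate_tab,pointer,mark,wedge,wedge_tip,wedge_grip,lift_block,label_roll_2
```

```text
wedge_jack wrist []
wedge_jack top [([297.7, 252.3], 0.58)]
     at z 0 [ 0.4331 -0.3413  0.    ]
wedge_jack scene [([327.2, 237.9], 0.76)]
     at z 0 [ 0.4329 -0.347   0.    ]
   tri [ 0.4318 -0.3418  0.0039] [0.0014747236996036884, 0.001474723699603617]
jack_mouth wrist [([251.1, 121.3], 0.9), ([191.6, 80.5], 0.64)]
     at z 0 [ 0.4338 -0.2974  0.    ]
jack_mouth top [([277.1, 249.7], 0.9), ([300.5, 251.9], 0.55)]
     at z 0 [ 0.4384 -0.2945  0.    ]
jack_mouth scene [([312.9, 251.4], 0.9)]
     at z 0 [ 0.4354 -0.2988  0.    ]
   tri [ 0.4355 -0.2964  0.0015] [0.0020683601275200292, 0.0034353107233073108, 0.0013721169607710196]
gate_tab wrist [([251.9, 120.9], 0.94)]
     at z 0.066 [ 0.4355 -0.3044  0.066 ]
gate_tab top [([283.8, 251.1], 0.65)]
     at z 0.066 [ 0.4356 -0.3082  0.066 ]
gate_tab scene [([314.2, 219.8], 0.64)]
     at z 0.066 [ 0.4374 -0.3054  0.066 ]
   tri [ 0.4361 -0.3059  0.0665] [0.001579601199750393, 0.00235579931385785, 0.0014181456671682727]
pointer wrist [([268.1, 204.8], 0.77), ([181.7, 154.7], 0.19)]
     at z 0.053 [ 0.3593 -0.3518  0.053 ]
pointer t
[... 1512 characters left out ...]
284.0, 138.5], 0.8)]
     at z 0.007 [ 0.4294 -0.3415  0.007 ]
lift_block top [([297.5, 253.4], 0.83)]
     at z 0.007 [ 0.4307 -0.3404  0.007 ]
lift_block scene [([323.1, 236.5], 0.62)]
     at z 0.007 [ 0.4372 -0.3388  0.007 ]
   tri [ 0.4322 -0.3396  0.0086] [0.003241663466687725, 0.0016251981814399484, 0.004851943390363397]
label_roll_2 wrist [([402.2, 70.5], 0.81)]
     at z 0 [ 0.5685 -0.4424  0.    ]
label_roll_2 top [([342.8, 190.7], 0.85)]
     at z 0 [ 0.5756 -0.4443  0.    ]
label_roll_2 scene []
   tri [ 0.5804 -0.4512 -0.0351] [0.0009278699634897532, 0.0009278699634896708]
4.4333 [ 0.3807 -0.3587  0.27  ] [0.981  0.194  0.0002 0.0001] 0.9995889719229542 [-1.325   1.4234 -0.484 ]
```

View pics/wrist1.png

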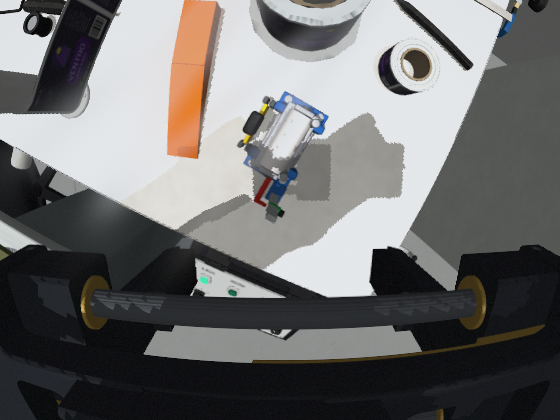

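Run:
```python
import cv2
i=cv2.imread('pics/wrist1.png')
cv2.imwrite('pics/z1.png',cv2.resize(i[80:230,220:350],None,fx=4,fy=4,interpolation=cv2.INTER_CUBIC))
```

```text
(no output)
```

View pics/z1.png

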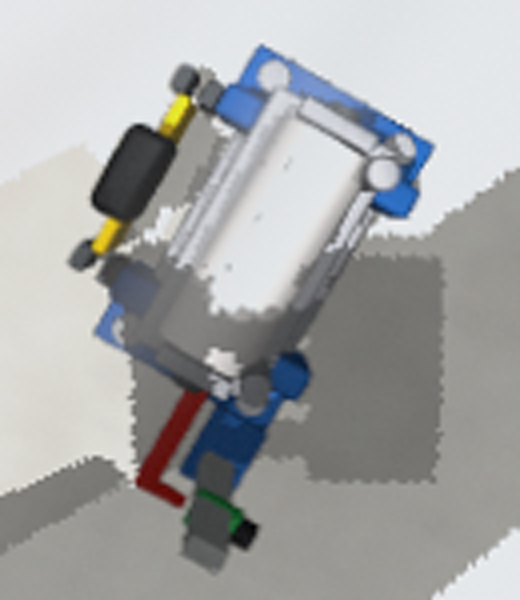

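Run:
```python
from h import *
np.set_printoptions(precision=4,suppress=True)
# recreate wrist camera geometry for the earlier shot from current state (unchanged)
s=snap('wrist')
np.savez('w1.npz',mtx=s['mtx'],rvec=s['rvec'],tvec=s['tvec'])
f=lambda a,z:atz(*ray(s,(a[0]/4+220,a[1]/4+80),'wrist'),z)
def line(n,a,b,z):
    A,B=f(a,z),f(b,z); d=B-A; print(n,A[:2],B[:2],'len',np.linalg.norm(d),'dir',np.degrees(np.arctan2(d[1],d[0])),'mid',(A+B)[:2]/2)
line('gate plate (-y)',(193,92),(88,262),.045)
line('tab',(150,125),(112,215),.077)
line('roller left',(290,105),(165,305),.071)
line('roller right',(362,150),(285,320),.071)
line('foot edge (+x)',(262,45),(435,148),.004)
line('foot corners x-',(262,45),(97,333),.004)
line('pointer',(200,395),(143,478),.053)
line('ptr tip',(143,480),(184,500),.053)
```

```text
gate plate (-y) [ 0.4601 -0.3096] [ 0.4079 -0.3008] len 0.05300901222686906 dir 170.4125613866575 mid [ 0.434  -0.3052]
tab [ 0.4472 -0.3054] [ 0.4236 -0.3051] len 0.023527423609866573 dir 179.2163779189646 mid [ 0.4354 -0.3052]
roller left [ 0.4646 -0.3344] [ 0.4075 -0.3249] len 0.05792001486343037 dir 170.57859978154303 mid [ 0.4361 -0.3296]
roller right [ 0.4613 -0.3547] [ 0.4153 -0.3536] len 0.0460171310674393 dir 178.5911671444538 mid [ 0.4383 -0.3542]
foot edge (+x) [ 0.4831 -0.32  ] [ 0.4748 -0.3787] len 0.05924837868396674 dir -98.0454412128601 mid [ 0.4789 -0.3493]
foot corners x- [ 0.4831 -0.32  ] [ 0.3851 -0.3071] len 0.09884349467245515 dir 172.52551093302722 mid [ 0.4341 -0.3136]
pointer [ 0.387  -0.3417] [ 0.3605 -0.336 ] len 0.0271071369626368 dir 167.8187266378203 mid [ 0.3738 -0.3389]
ptr tip [ 0.36   -0.3362] [ 0.3591 -0.3484] len 0.012195559736362232 dir -94.35428798446056 mid [ 0.3596 -0.3423]
```

Run:
```python
from h import *
P=np.load('Ptop.npy').reshape(-1,3)
for lo,hi in((.107,.118),(.245,.257),(.004,.013)):
    m=(P[:,2]>lo)&(P[:,2]<hi)&(np.hypot(P[:,0]-.585,P[:,1]+.31)<.11)
    c,rad=cv2.minEnclosingCircle((P[m,:2]*1000).astype(np.float32)); print(lo,m.sum(),c,rad)
    Q=P[m]; print(Q[:,0].min(),Q[:,0].max(),Q[:,1].min(),Q[:,1].max())
ck=np.array([.587,-.317])
def bodyclear(tcp,yaw,lean):
    M=quat(yaw,lean); g=np.array(tcp)
    for zb in (-.039,-.07,-.1):
        pts=np.array([[a,b,zb] for a in np.linspace(-.0375,.0375,7) for b in np.linspace(-.0935,.0935,15)])
        W=M.apply(pts)+g; m=W[:,2]<.118
        print(yaw,lean,zb,'min z',W[:,2].min().round(3),'dist',(np.hypot(*(W[:,:2]-ck).T).min()).round(3), 'low dist',np.hypot(*(W[m,:2]-ck).T).min().round(3) if m.any() else None)
print('gate');bodyclear([.435,-.3055,.074],82.3,0)
bodyclear([.435,-.3055,.074],82.3,20)
print('insert');bodyclear([.445,-.23,.03],82.3,20)
print('first');bodyclear([.48,-.203,.03],13,0);bodyclear([.52,-.194,.03],13,-20)
```

```text
0.107 933 (600.3951416015625, -286.52069091796875) 78.71891784667969
0.5344336797260759 0.6391620969103892 -0.36310661937915034 -0.21800954665761074
0.245 1153 (590.603271484375, -306.4944763183594) 35.66959762573242
0.5560764866921829 0.6252388714384326 -0.3415815923660135 -0.27237080126451124
0.004 507 (579.3223876953125, -311.9175720214844) 106.50312042236328
0.47616109703306886 0.6621320019735771 -0.4154588544927186 -0.21363361670111908
gate
82.3 0 -0.039 min z 0.113 dist 0.059 low dist 0.059
82.3 0 -0.07 min z 0.144 dist 0.059 low dist None
82.3 0 -0.1 min z 0.174 dist 0.059 low dist None
82.3 20 -0.039 min z 0.098 dist 0.059 low dist 0.059
82.3 20 -0.07 min z 0.127 dist 0.059 low dist None
82.3 20 -0.1 min z 0.155 dist 0.059 low dist None
insert
82.3 20 -0.039 min z 0.054 dist 0.074 low dist 0.074
82.3 20 -0.07 min z 0.083 dist 0.081 low dist 0.081
82.3 20 -0.1 min z 0.111 dist 0.089 low dist 0.138
first
13 0 -0.039 min z 0.069 dist 0.059 low dist 0.059
13 0 -0.07 min z 0.1 dist 0.059 low dist 0.059
13 0 -0.1 min z 0.13 dist 0.059 low dist None
13 -20 -0.039 min z 0.054 dist 0.044 low dist 0.044
13 -20 -0.07 min z 0.083 dist 0.049 low dist 0.049
13 -20 -0.1 min z 0.111 dist 0.055 low dist 0.104
```

Run:
```python
from h import *
delta([.4352,-.304,.15],quat(82.3))
```

```text
clock 4.48 tcp [ 0.3807 -0.3587  0.2699] yaw.. shift [ 71.2 -29.9 120. ] mm  rot [ 2.000e-02 -1.000e-02 -5.993e+01] deg; rows 3.4 8.4
```

Call:
send_rows --moves '[0.008,-0.003,0.012,0,0,-7,0.016,-0.006,0.025,0,0,-14,0.025,-0.01,0.04,0,0,-21,0.034,-0.014,0.055,0,0,-28,0.042,-0.018,0.07,0,0,-35]'

```text
clock: 4.9
tool_pos: [0.4133, -0.3258, 0.1994]
eef_rot: [0.876, 0.483, 0.0, 0.0]
contact_force: [0.8, -0.2, -0.4]
opening: 0.999
```

Run:
```python
from h import *
delta([.4352,-.304,.13],quat(82.3))
```

```text
clock 4.90 tcp [ 0.4133 -0.3258  0.1994] yaw.. shift [30.1  6.8 69.5] mm  rot [ 7.000e-02 -1.000e-02 -2.459e+01] deg; rows 1.8 3.4
```

Call:
send_rows --moves '[0.01,0.002,0.02,0,0,-7,0.02,0.0045,0.04,0,0,-14,0.03,0.007,0.06,0,0,-21,0.0301,0.0068,0.0695,0,0,-24.6,0.0301,0.0068,0.0695,0,0,-24.6]' --claw -0.2 --grip_force 20

```text
clock: 5.32
tool_pos: [0.4346, -0.3029, 0.1279]
eef_rot: [0.752, 0.659, 0.0, -0.001]
contact_force: [-0.2, -0.2, -0.2]
opening: 0.644
```

```bash
python3 look.py 2 wrist gate_tab,jack_mouth
python3 -c "
from h import *
delta([.4352,-.304,.076],quat(82.3))"
```

```text
gate_tab wrist [([285.3, 246.8], 0.97), ([286.8, 262.2], 0.7)]
     at z 0.066 [ 0.4346 -0.307   0.066 ]
jack_mouth wrist [([285.5, 206.7], 0.8)]
     at z 0 [ 0.4361 -0.2984  0.    ]
5.4667 [ 0.4353 -0.3046  0.1305] [0.7538 0.6571 0.0003 0.0009] 0.60399435720372 [-0.0263  0.0746 -0.5914]
clock 5.47 tcp [ 0.4353 -0.3046  0.1305] yaw.. shift [ 0.6 -0.3 54.5] mm  rot [ 0.1   0.04 -0.14] deg; rows 1.3 0.0
```

View pics/wrist2.png

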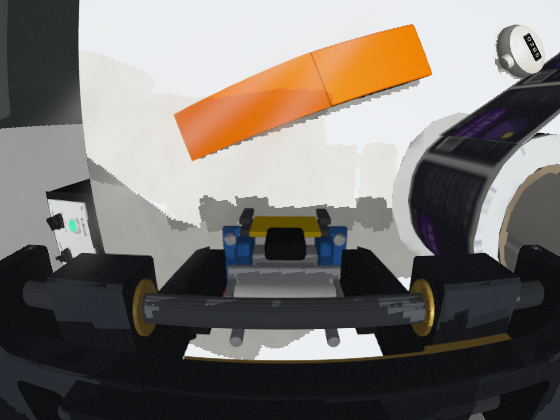

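The tab sits at (285,243), centred between the fingers and square to them. I'll go down.

Call:
send_rows --moves '[0,0,0.02,0,0,0,0,0,0.037,0,0,0,0,0,0.048,0,0,0,0,0,0.054,0,0,0,0,0,0.054,0,0,0]'

```text
clock: 5.88
tool_pos: [0.4351, -0.305, 0.0763]
eef_rot: [0.754, 0.657, -0.0, 0.001]
contact_force: [-0.2, -0.1, -0.8]
opening: 0.598
```

Call:
send_rows --moves '[0,0,0,0,0,0,0,0,0,0,0,0,0,0,0,0,0,0,0,0,0,0,0,0,0,0,0,0,0,0]' --claw 1 --grip_force 30

```text
clock: 6.3
tool_pos: [0.4353, -0.3052, 0.0768]
eef_rot: [0.754, 0.657, 0.0, 0.001]
contact_force: [-0.1, -0.1, 2.6]
opening: 0.274
```

Call:
send_rows --moves '[0,0,-0.008,0,0,0,0,0,-0.016,0,0,0,0,0,-0.024,0,0,0,0,0,-0.032,0,0,0,0,0,-0.036,0,0,0]'

```text
clock: 6.72
tool_pos: [0.4352, -0.3052, 0.1141]
eef_rot: [0.754, 0.656, 0.0, 0.002]
contact_force: [0.4, -0.5, -3.8]
opening: 0.268
```

Call:
send_rows --moves '[0,0,-0.001,0,0,0,0,0,-0.002,0,0,0,0,0,-0.003,0,0,0,0,0,-0.0035,0,0,0,0,0,-0.0035,0,0,0]'

```text
clock: 7.13
tool_pos: [0.4352, -0.3051, 0.1147]
eef_rot: [0.754, 0.656, 0.001, 0.0]
contact_force: [6.7, -4.4, -33.0]
opening: 0.267
```

The 33 N reading means the gate is on its top stop. Relax, then open.

Call:
send_rows --moves '[0,0,0,0,0,0,0,0,0,0,0,0,0,0,0,0,0,0,0,0,0,0,0,0,0,0,0,0,0,0]'

```text
clock: 7.55
tool_pos: [0.4352, -0.3052, 0.1145]
eef_rot: [0.754, 0.656, 0.001, 0.0]
contact_force: [3.4, -2.1, -14.0]
opening: 0.266
```

Call:
send_rows --moves '[0,0,0,0,0,0,0,0,0,0,0,0,0,0,-0.015,0,0,0,0,0,-0.045,0,0,0,0,0,-0.07,0,0,0]' --claw -0.2

```text
clock: 7.97
tool_pos: [0.4346, -0.3047, 0.1862]
eef_rot: [0.754, 0.657, 0.0, 0.0]
contact_force: [0.4, -0.4, -0.2]
opening: 0.6
```

```bash
python3 look.py 3 wrist,scene gate_tab,pointer,mark,wedge,wedge_tip
```

```text
gate_tab wrist [([281.2, 230.8], 0.82), ([284.6, 235.9], 0.39)]
     at z 0.066 [ 0.4307 -0.3172  0.066 ]
gate_tab scene [([318.6, 203.3], 0.81)]
     at z 0.066 [ 0.457  -0.3537  0.066 ]
   tri [ 0.4315 -0.3066  0.1017] [0.001284188263546975, 0.0012841882635470283]
pointer wrist []
pointer scene [([366.5, 224.5], 0.58)]
     at z 0.053 [ 0.3613 -0.3573  0.053 ]
mark wrist []
mark scene [([368.9, 220.2], 0.62)]
     at z 0.063 [ 0.3581 -0.3582  0.063 ]
wedge wrist [([295.3, 95.8], 0.7), ([374.7, 67.0], 0.28)]
     at z 0 [ 0.4584 -0.2106  0.    ]
wedge scene [([274.3, 273.9], 0.69)]
     at z 0 [ 0.4605 -0.2123  0.    ]
   tri [ 0.4587 -0.2106  0.0022] [0.000457229881314039, 0.00045722988131404705]
wedge_tip wrist [([198.9, 135.6], 0.62)]
     at z 0 [ 0.3626 -0.2338  0.    ]
wedge_tip scene [([327.5, 288.7], 0.61)]
     at z 0 [ 0.3659 -0.2297  0.    ]
   tri [ 0.3645 -0.2323 -0.0006] [0.0025756438850590238, 0.002575643885058945]
8.5667 [ 0.4348 -0.305   0.1839] [ 0.7543  0.6565  0.0006 -0.0001] 0.6008717608985019 [0.7206 0.1476 0.2787]
```

View pics/wrist3.png

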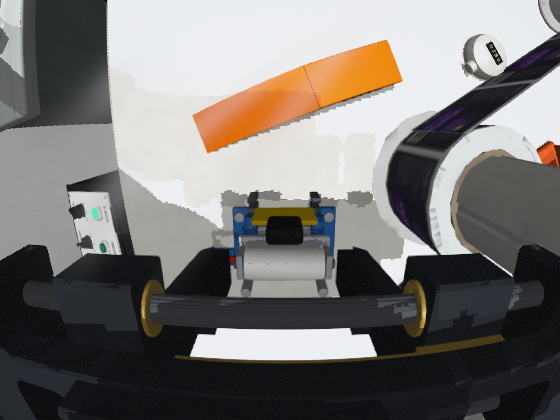

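The gate is fully up (tab near z 0.10). The wedge origin is at about (0.458,-0.211), heading 192°. I'll come down offset to +y, so the jaws centre it and the body stays clear of the gate and roll.

Run:
```python
from h import *
delta([.459,-.1915,.12],quat(12.5))
```

```text
clock 8.57 tcp [ 0.4348 -0.305   0.1839] yaw.. shift [115.7   8.2  64.1] mm  rot [-1.000e-02 -7.000e-02  6.957e+01] deg; rows 3.2 9.7
```

Call:
send_rows --moves '[0.03,0.002,0,0,0,7,0.06,0.004,0,0,0,14,0.09,0.006,0,0,0,21,0.105,0.007,0.015,0,0,28,0.1157,0.0082,0.03,0,0,35]' --claw -1

```text
clock: 8.98
tool_pos: [0.4602, -0.189, 0.1543]
eef_rot: [0.917, 0.398, 0.002, -0.0]
contact_force: [0.7, 0.5, -0.1]
opening: 0.953
```

Run:
```python
from h import *
delta([.459,-.1915,.10],quat(12.5))
```

```text
clock 8.98 tcp [ 0.4602 -0.189   0.1543] yaw.. shift [-2.8  0.8 54.3] mm  rot [ 1.000e-02 -2.000e-01  3.441e+01] deg; rows 1.3 4.8
```

Call:
send_rows --moves '[-0.001,0.0003,0.01,0,0,7,-0.002,0.0005,0.02,0,0,14,-0.0028,0.0008,0.03,0,0,21,-0.0028,0.0008,0.045,0,-0.1,28,-0.0028,0.0008,0.0543,0,-0.2,34.4]'

```text
clock: 9.4
tool_pos: [0.4589, -0.1913, 0.0988]
eef_rot: [0.994, 0.106, -0.001, 0.0]
contact_force: [-0.3, 0.2, -1.4]
opening: 1.0
```

Run:
```python
from h import *
s=snap('wrist','wrist4.png')
m=imaging.silhouettes('wedge',s)[0]['pixels']
print(m.sum())
delta([.459,-.1915,.029],quat(12.5))
```

```text
14074
clock 9.50 tcp [ 0.4584 -0.1909  0.0986] yaw.. shift [ 0.6  0.8 69.6] mm  rot [-0.06  0.15  0.03] deg; rows 1.7 0.0
```

View pics/wrist4.png

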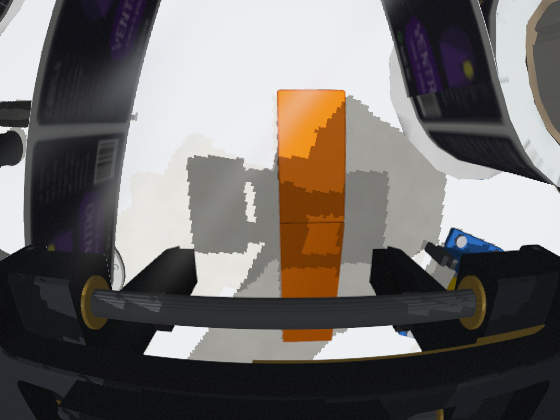

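Run:
```python
from h import *
s=snap('wrist'); st=r.get_state(); M=R.from_quat(st['eef_rot'])
for px,z in (((345,225),.0305),((280,222),.0305),((345,100),.0305),((278,95),.0305)):
    print(M.inv().apply(atz(*ray(s,px,'wrist'),z)-st['tool_pos']).round(4))
```

```text
[0.0069 0.0383 0.0688]
[ 0.0089 -0.0016  0.0688]
[0.082  0.0361 0.0687]
[ 0.0842 -0.0025  0.0687]
```

The jaw clears the wedge side by 6 mm. I'll descend and close gently.

Call:
send_rows --moves '[0,0.001,0.02,0,0,0,0,0.001,0.04,0,0,0,0,0.001,0.055,0,0,0,0,0.001,0.065,0,0,0,0,0.001,0.069,0,0,0]'

```text
clock: 9.97
tool_pos: [0.4587, -0.1919, 0.0296]
eef_rot: [0.994, 0.112, -0.001, -0.001]
contact_force: [0.2, 0.0, 0.2]
opening: 0.999
```

Call:
send_rows --moves '[0,0,0,0,0,0,0,0,0,0,0,0,0,0,0,0,0,0,0,0,0,0,0,0,0,0,0,0,0,0]' --claw 1 --grip_force 25

```text
clock: 10.38
tool_pos: [0.4594, -0.1928, 0.0304]
eef_rot: [0.994, 0.111, -0.0, 0.0]
contact_force: [1.1, -1.9, 1.3]
opening: 0.647
```

Run:
```python
from h import *
h=-97.7;X=np.array([np.cos(np.radians(h)),np.sin(np.radians(h))])
o=np.array([.4305,-.342])
g=o+X*(-.150+.007); print(g)
delta([*g,.032],quat(82.3))
print(r.get_state()['opening'])
```

```text
[ 0.44966002 -0.2002894 ]
clock 10.38 tcp [ 0.4594 -0.1928  0.0304] yaw.. shift [-11.2   5.2  -1.6] mm  rot [ 1.000e-02  3.000e-02 -6.951e+01] deg; rows 0.3 9.7
0.646532744081671
```

Call:
send_rows --moves '[0,0,0,0,0,0,0,0,0,0,0,0,0,0,0,0,0,0,0,0,0,0,0,0,0,0,0,0,0,0]'

```text
clock: 10.8
tool_pos: [0.4599, -0.1934, 0.0308]
eef_rot: [0.994, 0.111, 0.0, 0.001]
contact_force: [0.9, -2.0, 5.4]
opening: 0.453
```

Gripped at 40 mm. I'll lift 3 mm, then swing it round to the jack axis.

Call:
send_rows --moves '[0,0,-0.003,0,0,-6,-0.002,0.001,-0.003,0,0,-13,-0.004,0.002,-0.003,0,0,-20,-0.006,0.003,-0.003,0,0,-27,-0.008,0.004,-0.003,0,0,-34]'

```text
clock: 11.22
tool_pos: [0.4522, -0.198, 0.0333]
eef_rot: [0.916, 0.4, -0.0, -0.0]
contact_force: [-0.3, 0.3, -1.5]
opening: 0.45
```

Run:
```python
from h import *
delta([.4497,-.2003,.033],quat(82.3))
```

```text
clock 11.22 tcp [ 0.4522 -0.198   0.0333] yaw.. shift [-3.3 -0.3  0.3] mm  rot [-5.000e-02  2.000e-02 -3.513e+01] deg; rows 0.1 4.9
```

Call:
send_rows --moves '[-0.001,0,0,0,0,-7,-0.002,0,0,0,0,-14,-0.003,0,0,0,0,-21,-0.0033,-0.0003,0,0,0,-28,-0.0033,-0.0003,0,0,0,-35.1]'

```text
clock: 11.63
tool_pos: [0.4489, -0.1993, 0.0329]
eef_rot: [0.751, 0.66, -0.001, -0.001]
contact_force: [0.5, -0.4, -1.7]
opening: 0.453
```

```bash
python3 look.py 5 top,scene,wrist wedge_tip,wedge,jack_mouth,wedge_grip; python3 -c "
from h import *
delta([.4497,-.2003,.031],quat(82.3))"
```

```text
wedge_tip top [([278.3, 249.8], 0.74)]
     at z 0 [ 0.4381 -0.2973  0.    ]
wedge_tip scene []
wedge_tip wrist []
wedge top [([237.5, 243.8], 0.77), ([277.4, 249.7], 0.51)]
     at z 0 [ 0.4506 -0.2044  0.    ]
wedge scene [([277.0, 275.5], 0.92)]
     at z 0 [ 0.4543 -0.2114  0.    ]
wedge wrist [([283.4, 271.6], 0.66)]
     at z 0 [ 0.4475 -0.2062  0.    ]
   tri [ 0.4493 -0.2044  0.007 ] [0.0014128008596852003, 0.0007096258774438631, 0.0018811023365018827]
jack_mouth top [([277.9, 249.4], 0.69)]
     at z 0 [ 0.4391 -0.2962  0.    ]
jack_mouth scene []
jack_mouth wrist []
wedge_grip top []
wedge_grip scene [([246.5, 292.3], 0.77), ([326.3, 240.4], 0.6)]
     at z 0.022 [ 0.4589 -0.1345  0.022 ]
wedge_grip wrist [([282.7, 121.1], 0.66)]
     at z 0.022 [ 0.4572 -0.1315  0.022 ]
   tri [ 0.4569 -0.1318  0.0252] [0.00030777329983827423, 0.00030777329983837403]
12.3833 [ 0.4498 -0.2002  0.0334] [ 0.7532  0.6578 -0.0003 -0.0003] 0.45012792588375544 [ 0.1486  0.5106 -1.9005]
clock 12.38 tcp [ 0.4498 -0.2002  0.0334] yaw.. shift [-0.1 -0.   2.4] mm  rot [-0.05  0.01 -0.04] deg; rows 0.1 0.0
```

View pics/scene5.png

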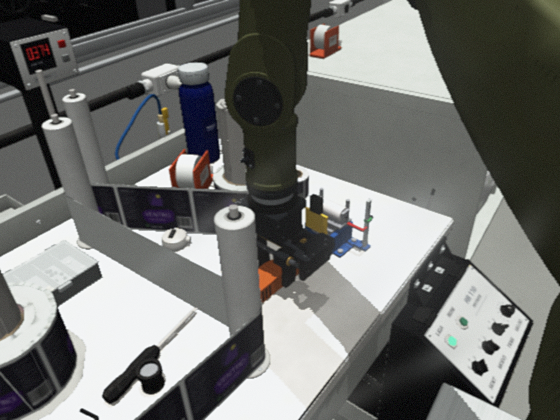

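View pics/wrist5.png

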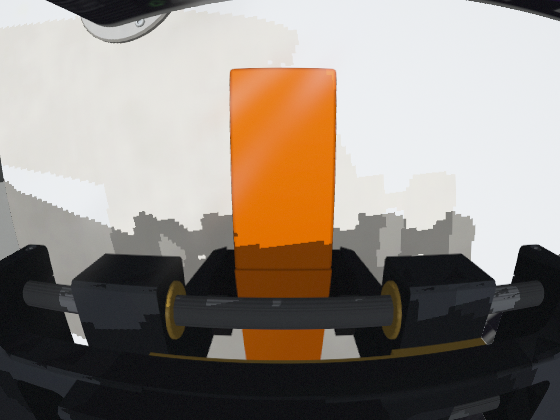

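Run:
```python
from h import *
i=cv2.imread('pics/top5.png')
cv2.imwrite('pics/z5.png',cv2.resize(i[200:310,200:340],None,fx=5,fy=5,interpolation=cv2.INTER_CUBIC))
i=cv2.imread('pics/scene5.png')
cv2.imwrite('pics/z5s.png',cv2.resize(i[180:300,240:390],None,fx=5,fy=5,interpolation=cv2.INTER_CUBIC))
```

```text
(no output)
```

View pics/z5.png

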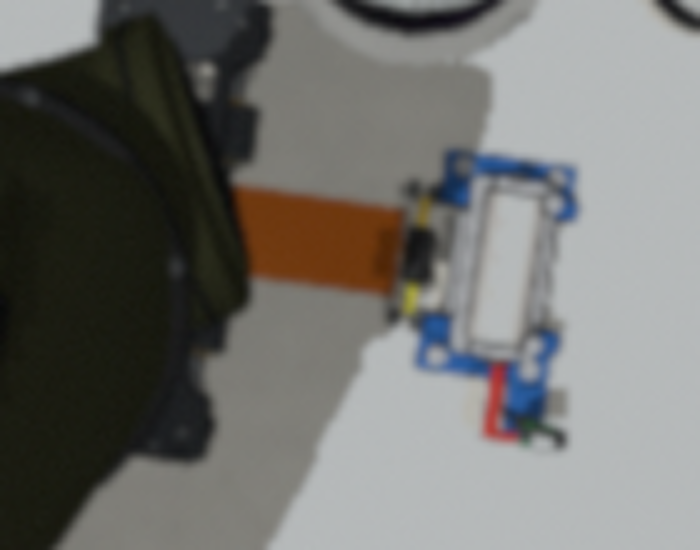

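View pics/z5s.png

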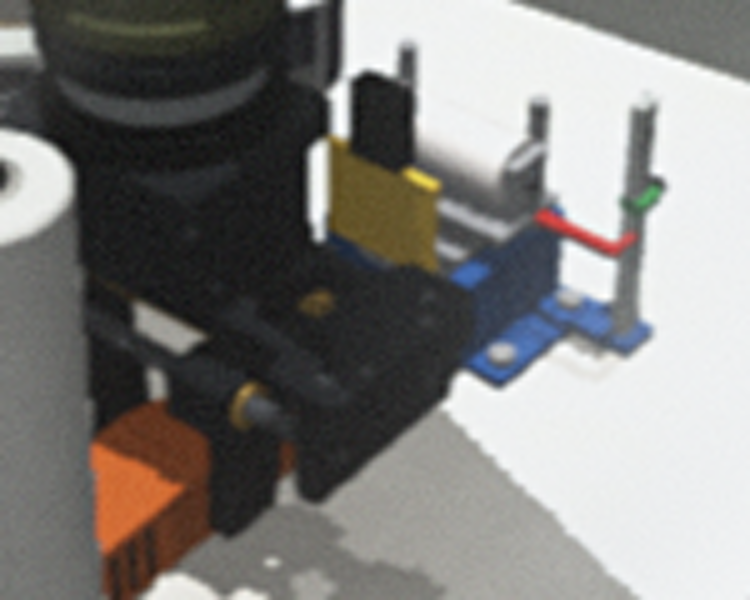

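From the top view, the wedge (rows 208–293, zoomed) is centred between the guides (188–313). The tip is at the mouth. I'll lower it and advance.

Call:
send_rows --moves '[0,0,0.0015,0,0,0,-0.003,0,0.0025,0,0,0,-0.009,0,0.0025,0,0,0,-0.015,0,0.0025,0,0,0,-0.02,0,0.0025,0,0,0]'

```text
clock: 12.8
tool_pos: [0.447, -0.221, 0.0309]
eef_rot: [0.753, 0.658, -0.0, -0.0]
contact_force: [0.7, 1.1, -0.5]
opening: 0.452
```

Call:
send_rows --moves '[0,0,0,0,0,0,0,0,0,0,0,0,0,0,0,0,0,0,0,0,0,0,0,0,0,0,0,0,0,0]' --claw -0.4

```text
clock: 13.22
tool_pos: [0.447, -0.2208, 0.0309]
eef_rot: [0.753, 0.658, -0.0, -0.0]
contact_force: [-0.8, 0.5, 0.0]
opening: 0.705
```

Run:
```python
from h import *
v=quat(5)*R.from_euler('x',-20,degrees=True)
print(v.apply([0,0,1]))
delta([.33,-.20,.10],v)
```

```text
[ 0.02980902 -0.34071865 -0.93969262]
clock 13.22 tcp [ 0.447  -0.2208  0.0309] yaw.. shift [   4.8 -118.8  -69. ] mm  rot [-16.88 -13.42  76.42] deg; rows 3.3 11.1
```

Call:
send_rows --moves '[0,0,-0.03,0,0,0,0,0,-0.06,0,0,0,0,-0.02,-0.09,0,0,7,0,-0.05,-0.095,0,0,14,0,-0.08,-0.095,0,0,21]'

```text
clock: 13.63
tool_pos: [0.3688, -0.2103, 0.128]
eef_rot: [0.862, 0.507, 0.002, 0.002]
contact_force: [-1.4, 0.2, -0.3]
opening: 0.7
```

Run:
```python
from h import *
v=quat(5)*R.from_euler('x',-20,degrees=True)
delta([.33,-.20,.10],v)
```

```text
clock 13.63 tcp [ 0.3688 -0.2103  0.128 ] yaw.. shift [ -9.9 -39.   27.7] mm  rot [-18.13  -9.95  55.26] deg; rows 1.2 8.2
```

Call:
send_rows --moves '[-0.002,-0.01,0,-2,-1.1,6.2,-0.004,-0.02,0.004,-4,-2.2,12.4,-0.006,-0.03,0.008,-6,-3.3,18.6,-0.008,-0.035,0.012,-8,-4.4,24.8,-0.01,-0.039,0.016,-10,-5.5,31]'

```text
clock: 14.05
tool_pos: [0.3289, -0.1979, 0.1205]
eef_rot: [0.904, 0.426, -0.027, 0.009]
contact_force: [0.3, 0.6, 0.9]
opening: 0.697
```

Run:
```python
from h import *
v=quat(5)*R.from_euler('x',-20,degrees=True)
delta([.33,-.20,.10],v)
```

```text
clock 14.05 tcp [ 0.3289 -0.1979  0.1205] yaw.. shift [ 0.3  2.3 20.5] mm  rot [-18.04  -4.74  45.47] deg; rows 0.5 6.9
```

Call:
send_rows --moves '[0,0.001,0.004,-3,-0.7,6.5,0,0.001,0.008,-6,-1.5,13,0,0.002,0.012,-9,-2.3,19.5,0,0.002,0.016,-12,-3.1,26,0,0.002,0.02,-14.5,-3.9,32]'

```text
clock: 14.47
tool_pos: [0.3256, -0.2005, 0.1041]
eef_rot: [0.942, 0.329, -0.034, 0.058]
contact_force: [-1.1, -0.2, 0.3]
opening: 0.701
```

Run:
```python
from h import *
v=quat(5)*R.from_euler('x',-20,degrees=True)
delta([.33,-.20,.10],v)
print(r.get_state()['q'])
```

```text
clock 14.47 tcp [ 0.3256 -0.2005  0.1041] yaw.. shift [4.2 2.  3.9] mm  rot [-12.81  -1.64  33.7 ] deg; rows 0.1 5.0
[ 0.51405827  0.78781347 -0.31016584  2.43726758  1.76835257  0.35961644
 -2.38503863]
```

```bash
python3 look.py 6 wrist,scene pointer,mark,wedge_tip
```

```text
pointer wrist []
pointer scene []
mark wrist []
mark scene [([366.6, 221.8], 0.55), ([321.3, 245.8], 0.46)]
     at z 0.063 [ 0.3594 -0.3519  0.063 ]
wedge_tip wrist [([464.9, 193.7], 0.7)]
     at z 0 [ 0.4315 -0.3218  0.    ]
wedge_tip scene [([320.6, 245.4], 0.59)]
     at z 0 [ 0.4322 -0.3211  0.    ]
   tri [ 0.4314 -0.3203  0.0012] [0.0004379908095922938, 0.0004379908095923214]
14.8667 [ 0.3251 -0.2006  0.1041] [ 0.9416  0.33   -0.0345  0.0571] 0.7000194487642233 [ 0.3183 -0.7624 -0.5215]
```

View pics/wrist6.png

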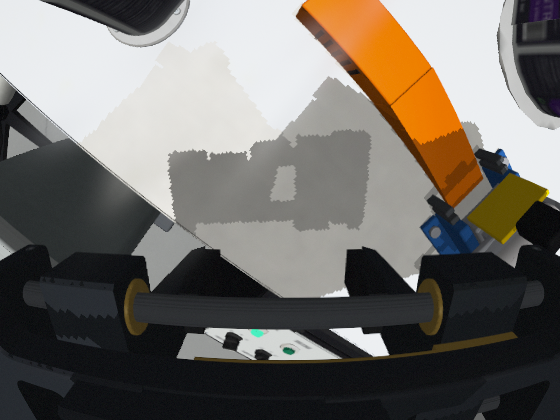

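Run:
```python
from h import *
ims=[]
for n in ('scene1','scene3','scene6','scene0'):
    i=cv2.imread(f'pics/{n}.png')[190:250,335:395]
    ims.append(cv2.resize(i,None,fx=6,fy=6,interpolation=cv2.INTER_CUBIC))
cv2.imwrite('pics/z6.png',np.vstack([np.hstack(ims[:2])]))
s=snap('scene'); np.savez('sc.npz',mtx=s['mtx'],rvec=s['rvec'],tvec=s['tvec'])
h=np.radians(-97.7);X=np.array([np.cos(h),np.sin(h)]);Y=np.array([-X[1],X[0]]);o=np.array([.4305,-.342])
def J(x,y,z): return [*(o+X*x+Y*y),z]
print(s['mtx'])
for z in(.053,.06,.065,.07): print(z,proj(s,[J(.018,-.066,z),J(.022,-.066,z)]).round(2).tolist())
print(J(.022,-.066,0))
Rm=cv2.Rodrigues(np.array(s['rvec'],float))[0]; print(-Rm.T@np.array(s['tvec']).ravel())
print('post',proj(s,[J(.022,-.066,0),J(.022,-.066,.105)]))
```

```text
[[478.63566236   0.         284.93320697]
 [  0.         478.63566236 209.47313099]
 [  0.           0.           1.        ]]
0.053 [[364.21, 226.06], [365.49, 225.01]]
0.06 [[364.5, 222.85], [365.78, 221.8]]
0.065 [[364.71, 220.53], [366.0, 219.49]]
0.07 [[364.92, 218.2], [366.21, 217.16]]
[np.float64(0.36214741273961837), np.float64(-0.35495854215611916), 0]
[0.09635439 0.27872354 0.55822127]
post [[363.34217387 248.38728509]
 [367.74897614 200.38768585]]
```

View pics/z6.png

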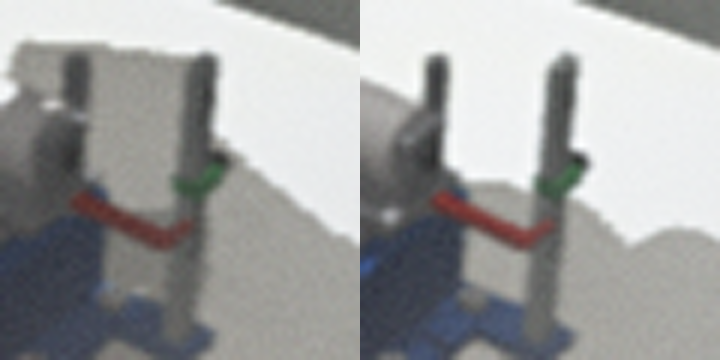

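That view hides the pointer, but it puts the tip at jack x -21 mm, as planned. I'll look at the pointer and mark from the robot-side corner instead.

Run:
```python
from h import *
v=quat(56,-35)
print(v.apply([0,0,1]))
delta([.26,-.38,.22],quat(56,-10))
```

```text
[ 0.32073987  0.47551642 -0.81915204]
clock 14.92 tcp [ 0.3251 -0.2005  0.1041] yaw.. shift [-173.5  108.3  -89.7] mm  rot [  5.45  16.51 -16.99] deg; rows 5.4 3.4
```

Call:
send_rows --moves '[-0.015,0.008,-0.035,1,3,-3,-0.045,0.027,-0.055,2,6,-7,-0.08,0.047,-0.07,3,9,-10,-0.115,0.068,-0.08,4,12,-14,-0.148,0.09,-0.0897,5,16,-17]'

```text
clock: 15.33
tool_pos: [0.3048, -0.2439, 0.1458]
eef_rot: [0.921, 0.39, -0.004, 0.016]
contact_force: [-0.3, 0.2, 0.2]
opening: 0.701
```

Run:
```python
from h import *
delta([.24,-.53,.12],quat(56,-35))
```

```text
clock 15.33 tcp [ 0.3048 -0.2439  0.1458] yaw.. shift [-249.8  151.9   34.7] mm  rot [ 4.43 36.18 -9.4 ] deg; rows 7.1 5.3
```

Call:
send_rows --moves '[-0.035,0.021,-0.02,0,4,-1,-0.07,0.042,-0.03,1,8,-3,-0.105,0.063,-0.03,2,12,-4,-0.14,0.085,-0.02,3,16,-5,-0.175,0.106,-0.01,3.5,20,-6]'

```text
clock: 15.75
tool_pos: [0.283, -0.3497, 0.1606]
eef_rot: [0.896, 0.428, 0.104, -0.059]
contact_force: [2.0, -0.1, -1.0]
opening: 0.7
```

Run:
```python
from h import *
delta([.24,-.53,.12],quat(56,-35))
print(r.get_state()['q'])
```

```text
clock 15.75 tcp [ 0.283  -0.3497  0.1606] yaw.. shift [-171.9   80.2   -1.6] mm  rot [ 1.09 21.2  -4.84] deg; rows 4.6 3.0
[ 1.45932054  0.8365332  -0.88192391  2.08983387  0.70126836  0.59966178
 -0.5328015 ]
```

Call:
send_rows --moves '[-0.034,0.016,0,0,4,-1,-0.069,0.032,0,0,8,-2,-0.103,0.048,0,0.5,12,-3,-0.138,0.064,0,1,17,-4,-0.172,0.08,-0.001,1,21,-4.8]'

```text
clock: 16.17
tool_pos: [0.2371, -0.5322, 0.118]
eef_rot: [0.843, 0.446, 0.267, -0.14]
contact_force: [1.9, -0.8, 0.2]
opening: 0.692
```

```bash
python3 look.py 7 wrist pointer,mark; python3 -c "
from h import *
delta([.24,-.53,.12],quat(56,-35))"
```

```text
pointer wrist [([281.3, 48.4], 0.72)]
     at z 0.053 [ 0.3573 -0.3515  0.053 ]
mark wrist [([283.3, 39.0], 0.59)]
     at z 0.063 [ 0.3598 -0.3511  0.063 ]
16.3167 [ 0.2372 -0.5342  0.1154] [ 0.8454  0.4424  0.2651 -0.1391] 0.7043121114101736 [ 0.0387  0.7343 -0.2327]
clock 16.32 tcp [ 0.2372 -0.5342  0.1154] yaw.. shift [ 6.8 -0.  -0.9] mm  rot [ 0.39  0.16 -0.63] deg; rows 0.2 0.1
```

View pics/wrist7.png

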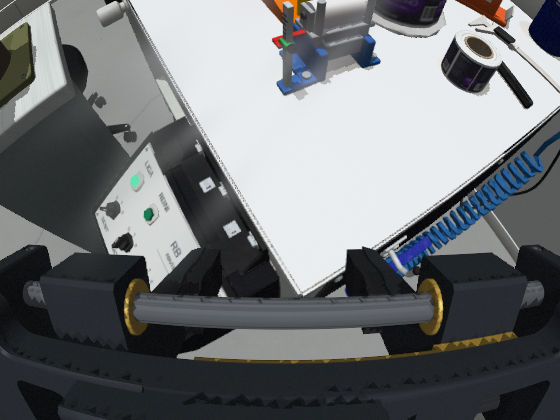

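Run:
```python
from h import *
delta([.275,-.475,.085],quat(56,-50))
```

```text
clock 16.32 tcp [ 0.2372 -0.5342  0.1154] yaw.. shift [40.2 -2.6 65. ] mm  rot [ 0.47 15.16 -0.57] deg; rows 1.8 2.1
```

Call:
send_rows --moves '[0.01,-0.001,0.016,0,4,0,0.02,-0.001,0.033,0,8,0,0.03,-0.002,0.05,0,12,0,0.04,-0.003,0.065,0.5,15,-0.5,0.04,-0.003,0.065,0.5,15,-0.5]'

```text
clock: 16.73
tool_pos: [0.2746, -0.4703, 0.0826]
eef_rot: [0.799, 0.427, 0.372, -0.202]
contact_force: [-1.2, 1.3, 0.2]
opening: 0.696
```

```bash
cat > pm.py <<'E'
import sys
from h import *
np.set_printoptions(precision=4,suppress=True)
s=snap('wrist','wrist%s.png'%sys.argv[1])
np.savez('wc%s.npz'%sys.argv[1],mtx=s['mtx'],rvec=s['rvec'],tvec=s['tvec'])
for q in('pointer','mark'):
    o=pt(q,s)
    if o: print(q,o[0]); c0,r0=o[0][0]
c0,r0=int(c0),int(r0); x0,y0=max(c0-30,0),max(r0-30,0)
print('crop',x0,y0)
cv2.imwrite('pics/zp%s.png'%sys.argv[1],cv2.resize(s['image'][y0:y0+60,x0:x0+70,::-1],None,fx=10,fy=10,interpolation=cv2.INTER_CUBIC))
Rm=cv2.Rodrigues(np.array(s['rvec'],float))[0]; print('cam',-Rm.T@np.array(s['tvec']).ravel()); st=r.get_state(); print(st['clock'],st['tool_pos'])
E
python3 pm.py 8
```

```text
pointer (array([286.496, 124.194]), 0.86)
mark (array([290.304, 108.696]), 0.64)
crop 260 78
cam [ 0.2466 -0.5132  0.2106]
16.8833 [ 0.275  -0.4749  0.086 ]
```

View pics/zp8.png

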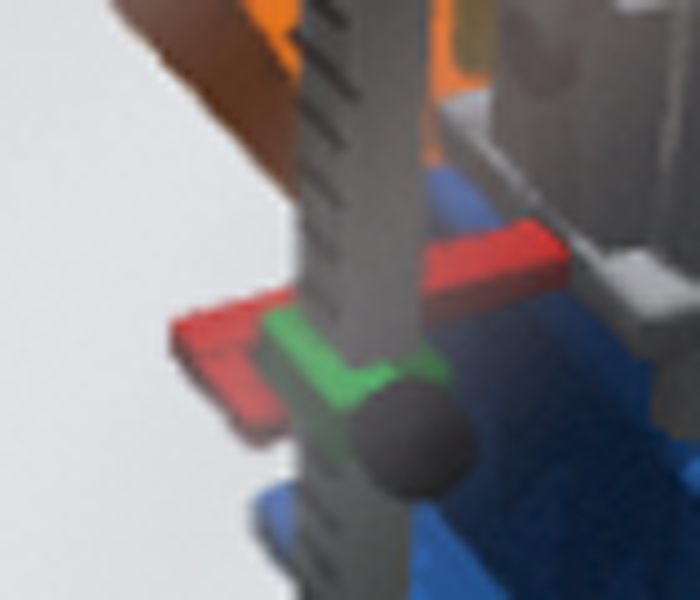

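The close view shows the green collar at zoom (265–450, 310–440) and the red tip under it near (265,430). A second direction will let me triangulate.

Run:
```python
from h import *
delta([.25,-.415,.085],quat(38,-50))
```

```text
clock 16.88 tcp [ 0.275  -0.4749  0.086 ] yaw.. shift [ 22.3 -54.2  27.9] mm  rot [-13.8    0.28  11.64] deg; rows 1.6 2.5
```

Call:
send_rows --moves '[0.006,-0.014,0.007,-3.5,0,3,0.012,-0.028,0.014,-7,0,6,0.018,-0.042,0.021,-10.5,0,9,0.0223,-0.0542,0.028,-13.8,0.3,11.6,0.0223,-0.0542,0.028,-13.8,0.3,11.6]'

```text
clock: 17.3
tool_pos: [0.2463, -0.411, 0.0855]
eef_rot: [0.857, 0.295, 0.398, -0.139]
contact_force: [-1.2, 1.4, 0.7]
opening: 0.708
```

```bash
python3 pm.py 9
```

```text
pointer (array([311.976, 143.808]), 0.81)
mark (array([316.12 , 128.394]), 0.79)
crop 286 98
cam [ 0.2065 -0.4428  0.2138]
17.45 [ 0.2503 -0.4167  0.086 ]
```

View pics/zp9.png

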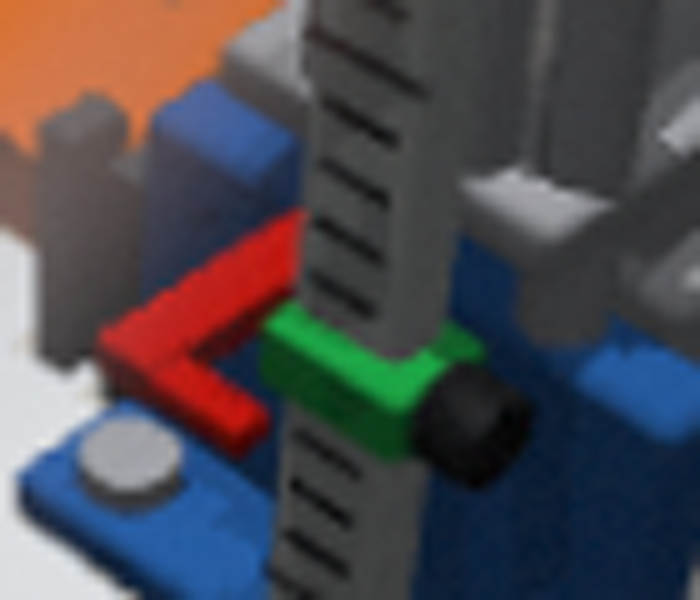

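Run:
```python
from h import *
np.set_printoptions(precision=4,suppress=True)
C={}
for k,o in(('8',(260,78)),('9',(286,98))):
    d=np.load(f'wc{k}.npz'); C[k]=({n:d[n] for n in d.files},o)
h=np.radians(-97.7);X=np.array([np.cos(h),np.sin(h)]);Y=np.array([-X[1],X[0]]);o=np.array([.4305,-.342])
def rr(k,p):
    s,of=C[k]; return ray(s,((p[0]+.0)/10-.45+of[0],(p[1])/10-.45+of[1]),'wrist')
for n,a,b in (('collar top corner',(263,322),(263,332)),('collar bot corner',(268,368),(265,383)),('bend top corner',(172,325),(98,345)),('bend bottom',(172,350),(103,372)),('tip end left bottom',(250,445),(240,455)),('det pointer',((286.5-260)*10+4.5,(124.2-78)*10+4.5),((311.98-286)*10+4.5,(143.8-98)*10+4.5)),('det mark',((290.3-260)*10+4.5,(108.7-78)*10+4.5),((316.12-286)*10+4.5,(128.39-98)*10+4.5))):
    p,e=tri([rr('8',a),rr('9',b)]); d=p[:2]-o
    print(n,p,'jack',d@X,d@Y,'res',np.round(e,4))
```

```text
collar top corner [ 0.3561 -0.3502  0.0644] jack 0.018081660497807444 -0.07260014655404155 res [0.0001 0.0001]
collar bot corner [ 0.3562 -0.3507  0.0601] jack 0.01856874850513113 -0.07250005587832957 res [0.0003 0.0003]
bend top corner [ 0.3577 -0.3349  0.0539] jack 0.002722216060856772 -0.07310337797942783 res [0.0002 0.0002]
bend bottom [ 0.357  -0.336   0.0524] jack 0.0038727039151151737 -0.07368640990303142 res [0.0002 0.0002]
tip end left bottom [ 0.3554 -0.3495  0.0525] jack 0.01747321043449959 -0.07337991332858357 res [0. 0.]
det pointer [ 0.3564 -0.351   0.0514] jack 0.018877851201170345 -0.07226723805250146 res [0.0004 0.0004]
det mark [ 0.3591 -0.3517  0.0652] jack 0.019158403355215226 -0.06940949234713589 res [0.0001 0.0001]
```

```bash
cat >> h.py <<'E'
def fproj(s,P):
    P=np.array(P,float).reshape(-1,3); Rm=cv2.Rodrigues(np.array(s['rvec'],float))[0]
    c=P@Rm.T+np.array(s['tvec']).ravel(); t=np.arctan2(np.hypot(c[:,0],c[:,1]),c[:,2]); ph=np.arctan2(c[:,1],c[:,0]); K=s['mtx']
    return np.stack([K[0,2]+K[0,0]*t*np.cos(ph),K[1,2]+K[1,1]*t*np.sin(ph)],1)
JH=np.radians(-97.7);JX=np.array([np.cos(JH),np.sin(JH)]);JY=np.array([-JX[1],JX[0]]);JO=np.array([.4305,-.342])
def J(x,y,z): return [*(JO+JX*x+JY*y),z]
E
python3 - <<'E'
from h import *
out=[]
for k,of in(('8',(260,78)),('9',(286,98))):
    d=np.load(f'wc{k}.npz'); s={n:d[n] for n in d.files}
    im=cv2.imread(f'pics/zp{k}.png')
    f=lambda P:((fproj(s,P)-of)*10+4.5).round().astype(int)
    def box(x0,x1,y0,y1,z0,z1,c):
        for z in(z0,z1): cv2.polylines(im,[f([J(x0,y0,z),J(x1,y0,z),J(x1,y1,z),J(x0,y1,z)]).reshape(-1,1,2)],True,c,1)
        for x in(x0,x1):
            for y in(y0,y1):
                a=f([J(x,y,z0),J(x,y,z1)]); cv2.line(im,tuple(map(int,a[0])),tuple(map(int,a[1])),c,1)
    box(.0025,.0175,-.0735,-.0705,.0515,.0545,(255,255,0))
    box(.018,.034,-.0725,-.057,.0593,.0653,(255,0,255))
    box(.018,.026,-.070,-.062,0.0,.105,(0,255,255))
    out.append(im)
cv2.imwrite('pics/ov.png',cv2.resize(np.hstack(out),(800,343)))
cv2.imwrite('pics/ov9.png',out[1])
E
```

```text
(no output)
```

View pics/ov.png

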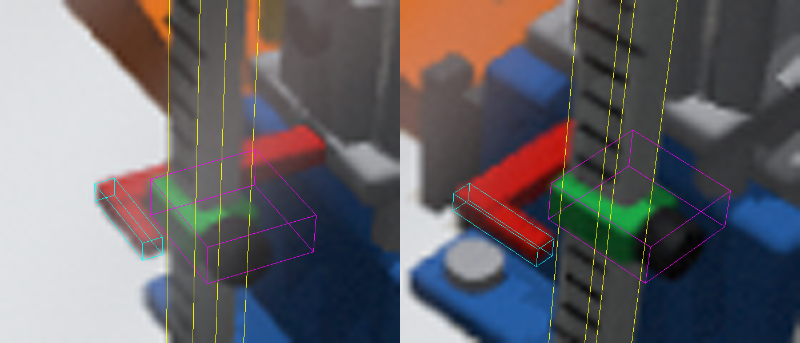

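View pics/ov9.png

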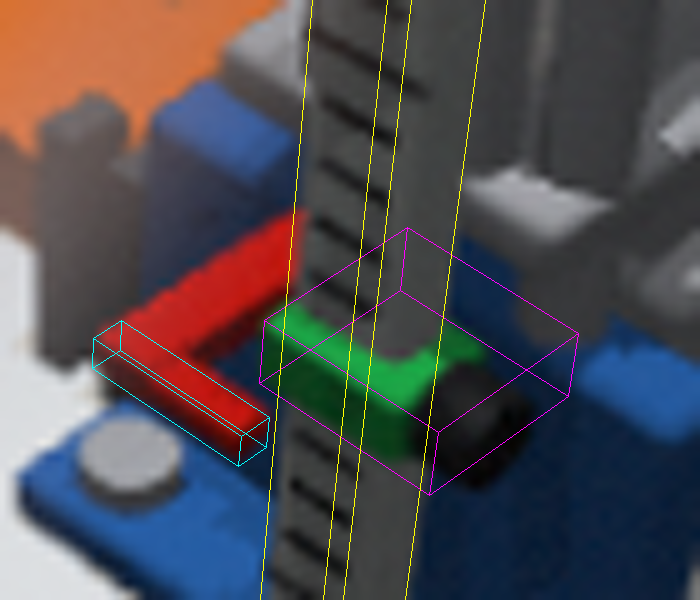

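Run:
```python
from h import *
P=np.load('Ptop.npy').reshape(-1,3)
m=(P[:,2]>.2)&(np.hypot(P[:,0]-.385,P[:,1]+.05)<.08)
Q=P[m]; print(Q[:,0].min(),Q[:,0].max(),Q[:,1].min(),Q[:,1].max(),Q[:,2].max())
t=J(-.116-.072,0,.15); print(t)
delta([.30,-.38,.2],quat(60))
delta(t,quat(82.3))
```

```text
0.36717733471359915 0.4119237560498758 -0.0690570450138343 -0.024966177862542866 0.26428138447716565
[np.float64(0.4556894028586389), np.float64(-0.15569515845361082), 0.15]
clock 17.45 tcp [ 0.2503 -0.4167  0.086 ] yaw.. shift [126.9   2.  -26.2] mm  rot [  9.77 -49.21 -20.51] deg; rows 3.1 7.6
clock 17.45 tcp [ 0.2503 -0.4167  0.086 ] yaw.. shift [256.9 -79.1 205.2] mm  rot [ 19.45 -47.23 -41.33] deg; rows 8.1 9.2
```

Run:
```python
from h import *
delta([.30,-.36,.24],quat(60,-20))
```

```text
clock 17.45 tcp [ 0.2503 -0.4167  0.086 ] yaw.. shift [165.5 -13.6 -42.6] mm  rot [ 12.92 -29.47 -18.13] deg; rows 4.1 5.2
```

Call:
send_rows --moves '[0.025,-0.002,-0.02,2.5,-6,-3.6,0.06,-0.005,-0.03,5,-12,-7.2,0.095,-0.008,-0.036,7.5,-18,-11,0.13,-0.01,-0.04,10,-24,-14.5,0.1655,-0.0136,-0.0426,13,-29.5,-18]'

```text
clock: 17.87
tool_pos: [0.303, -0.3606, 0.2434]
eef_rot: [0.855, 0.488, 0.157, -0.086]
contact_force: [0.1, -0.8, 0.2]
opening: 0.698
```

Run:
```python
from h import *
delta([.4557,-.1557,.15],quat(82.3))
```

```text
clock 17.87 tcp [ 0.303  -0.3606  0.2434] yaw.. shift [204.9  26.2 177. ] mm  rot [  4.51 -20.26 -22.64] deg; rows 6.5 4.3
```

Call:
send_rows --moves '[0.03,0.004,0.02,1,-4,-4.5,0.06,0.008,0.045,2,-8,-9,0.095,0.012,0.075,3,-12,-13.5,0.13,0.016,0.105,4,-16,-18,0.16,0.02,0.135,4.5,-20,-22.6]'

```text
clock: 18.28
tool_pos: [0.4136, -0.216, 0.1836]
eef_rot: [0.756, 0.655, 0.007, -0.001]
contact_force: [-0.3, -0.5, -0.2]
opening: 0.698
```

Run:
```python
from h import *
delta([.4557,-.1557,.11],quat(82.3))
```

```text
clock 18.28 tcp [ 0.4136 -0.216   0.1836] yaw.. shift [64.8 32.5 74.6] mm  rot [ 0.46 -0.7  -0.47] deg; rows 2.5 0.1
```

Call:
send_rows --moves '[0.022,0.011,0.02,0,0,0,0.044,0.022,0.04,0,0,0,0.0648,0.0325,0.06,0.4,-0.6,-0.4,0.0648,0.0325,0.0746,0.46,-0.7,-0.47,0.0648,0.0325,0.0746,0.46,-0.7,-0.47]'

```text
clock: 18.7
tool_pos: [0.4583, -0.1526, 0.1091]
eef_rot: [0.751, 0.66, 0.001, -0.0]
contact_force: [-1.2, -1.2, 0.2]
opening: 0.697
```

```bash
python3 look.py 10 wrist wedge_grip,wedge;  python3 - <<'E'
from h import *
delta([.4557,-.1557,.0305],quat(82.3))
E
```

```text
wedge_grip wrist [([280.5, 228.4], 0.55)]
     at z 0.022 [ 0.4559 -0.1528  0.022 ]
wedge wrist [([281.1, 307.6], 0.95)]
     at z 0 [ 0.4465 -0.2274  0.    ]
18.85 [ 0.4567 -0.156   0.111 ] [0.753  0.658  0.0003 0.0009] 0.7031364542660161 [-0.2696 -0.3483  0.0975]
clock 18.85 tcp [ 0.4567 -0.156   0.111 ] yaw.. shift [ 0.2 -1.2 80.5] mm  rot [ 0.1   0.04 -0.  ] deg; rows 1.9 0.0
```

View pics/wrist10.png

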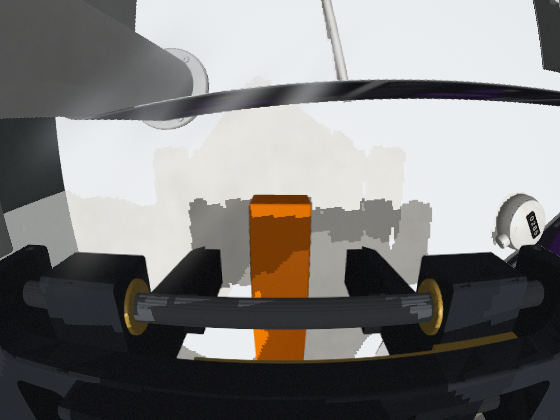

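The wedge tail is centred between the open fingers (columns 250–311). I'll descend and grip.

Call:
send_rows --moves '[0,-0.001,0.025,0,0,0,0,-0.001,0.048,0,0,0,0,-0.001,0.065,0,0,0,0,-0.001,0.076,0,0,0,0,-0.001,0.0802,0,0,0]'

```text
clock: 19.27
tool_pos: [0.456, -0.1571, 0.0306]
eef_rot: [0.754, 0.657, 0.0, 0.001]
contact_force: [0.3, -0.3, 0.8]
opening: 0.705
```

Call:
send_rows --moves '[0,0,0,0,0,0,0,0,0,0,0,0,0,0,0,0,0,0,0,0,0,0,0,0,0,0,0,0,0,0]' --claw 1 --grip_force 40

```text
clock: 19.68
tool_pos: [0.4564, -0.1575, 0.0315]
eef_rot: [0.754, 0.657, 0.001, 0.002]
contact_force: [-0.1, -0.4, 6.6]
opening: 0.452
```

Run:
```python
from h import *
s=snap('wrist','wrist11.png'); st=r.get_state(); M=R.from_quat(st['eef_rot'])
print(imaging.look_for('wedge',s)[:1])
t=J(-.042-.072,0,.031); print(t)
delta(t,quat(82.3)); print(st['opening'],st['contact_force'])
p=np.array(st['tool_pos'][:2])-JO; print(p@JX,p@JY)
```

```text
[{'box': [0.5091, 0.6886, 0.1779, 0.3395], 'score': 0.95}]
[np.float64(0.4457744251376853), np.float64(-0.2290279152325087), 0.031]
clock 19.78 tcp [ 0.4564 -0.1575  0.0315] yaw.. shift [-72.3  -0.8   0.7] mm  rot [ 0.22  0.12 -0.16] deg; rows 1.7 0.0
0.45062575253456233 [-0.4413538  -0.1187001   6.94328701]
-0.1862755723472893 0.0009239418095520398
```

View pics/wrist11.png

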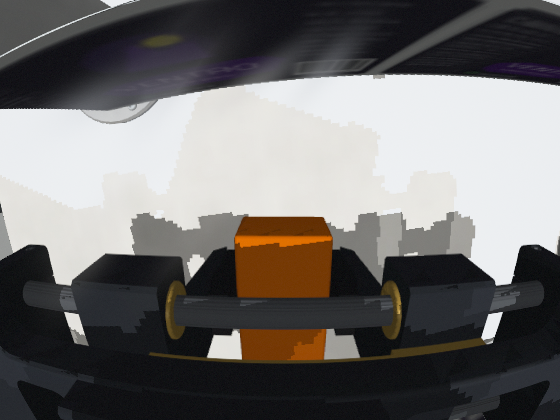

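Run:
```python
from h import *
s=snap('wrist'); st=r.get_state(); M=R.from_quat(st['eef_rot'])
for px,z in(((284,237),.0305),((284,217),0.),((235,238),.0305),((331,236),.0305)):
    p=atz(*ray(s,px,'wrist'),z); d=p[:2]-JO
    print(M.inv().apply(p-st['tool_pos']).round(4),'jack',(d@JX).round(4),(d@JY).round(4))
```

```text
[ 0.0232 -0.0004  0.001 ] jack -0.2095 0.0007
[ 0.0229 -0.0003  0.0315] jack -0.2091 0.0009
[ 0.0227 -0.0199  0.0009] jack -0.209 -0.0189
[0.0235 0.0184 0.0011] jack -0.2098 0.0194
```

The tail end is at jack x -209 mm, so the origin is at -114. To raise the block 9.4 mm it has to go about 72 mm further. I'll push 70 mm in steps.

Call:
send_rows --moves '[-0.006,0,0,0,0,0,-0.013,0,0,0,0,0,-0.02,0,0,0,0,0,-0.027,-0.0002,0,0,0,0,-0.033,-0.0003,0,0,0,0]'

```text
clock: 20.25
tool_pos: [0.4514, -0.1911, 0.0316]
eef_rot: [0.754, 0.657, 0.001, 0.002]
contact_force: [0.1, 1.0, -0.1]
opening: 0.447
```

Call:
send_rows --moves '[-0.004,0,0,0,0,0,-0.008,0,0,0,0,0,-0.012,0,0,0,0,0,-0.016,0,0,0,0,0,-0.02,0,0,0,0,0]'

```text
clock: 20.67
tool_pos: [0.4503, -0.2041, 0.032]
eef_rot: [0.752, 0.659, 0.006, -0.001]
contact_force: [1.0, 14.4, 1.3]
opening: 0.452
```

Run:
```python
from h import *
st=r.get_state()
p=np.array(st['tool_pos'])[:2]-JO; print(st['tool_pos'],p@JX,p@JY,st['contact_force'],st['opening'])
s=snap('scene'); cv2.imwrite('pics/z12.png',cv2.resize(s['image'][180:260,300:400,::-1],None,fx=6,fy=6,interpolation=cv2.INTER_CUBIC))
```

```text
[ 0.45032202 -0.2040778   0.03202308] -0.13933445878364445 0.0011636179338329897 [ 0.9632578  14.36509737  1.27033053] 0.4517950514140954
```

View pics/z12.png

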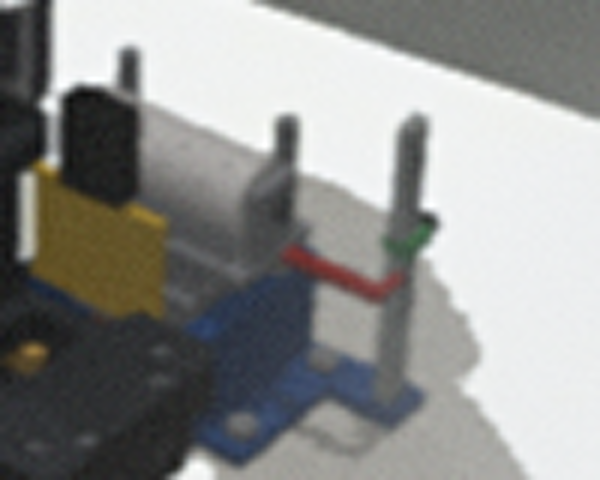

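Call:
send_rows --moves '[-0.005,0,0,0,0,0,-0.009,0,0,0,0,0,-0.013,0,0,0,0,0,-0.017,0,0,0,0,0,-0.02,0,0,0,0,0]'

```text
clock: 21.13
tool_pos: [0.4493, -0.2188, 0.0322]
eef_rot: [0.751, 0.661, 0.011, -0.004]
contact_force: [1.9, 14.0, 1.5]
opening: 0.448
```

Run:
```python
from h import *
st=r.get_state()
p=np.array(st['tool_pos'])[:2]-JO; print(st['tool_pos'],p@JX,p@JY,st['contact_force'],st['opening'],st['moment'])
```

```text
[ 0.44926729 -0.2188486   0.03219266] -0.12455553065537558 0.0020974843556862246 [ 1.87767152 14.00192009  1.45940096] 0.4477612581995467 [ 2.27448423 -0.20938346  0.02055026]
```

Run:
```python
from h import *
delta(J(-.116,.001,.0315),quat(82.3))
```

```text
clock 21.13 tcp [ 0.4493 -0.2188  0.0322] yaw.. shift [-8.6 -1.2  0.5] mm  rot [ 0.55 -1.23  0.39] deg; rows 0.2 0.2
```

Call:
send_rows --moves '[-0.004,0,0,0,-0.5,0,-0.008,-0.0005,0,0.2,-1,0.2,-0.011,-0.001,0,0.3,-1.2,0.4,-0.013,-0.001,0,0.5,-1.2,0.4,-0.013,-0.001,0,0.5,-1.2,0.4]'

```text
clock: 21.55
tool_pos: [0.4484, -0.226, 0.0321]
eef_rot: [0.751, 0.66, 0.006, -0.002]
contact_force: [2.2, 11.4, -0.7]
opening: 0.451
```

Run:
```python
from h import *
st=r.get_state()
p=np.array(st['tool_pos'])[:2]-JO; print(st['tool_pos'],p@JX,p@JY,st['contact_force'],st['opening'],st['moment'])
s=snap('scene'); cv2.imwrite('pics/z13.png',cv2.resize(s['image'][180:260,300:400,::-1],None,fx=6,fy=6,interpolation=cv2.INTER_CUBIC))
```

```text
[ 0.44839996 -0.22597013  0.03205142] -0.1173819982727588 0.0021921558007832586 [ 2.19063669 11.39017221 -0.69965278] 0.4511105776170986 [ 2.09020298 -0.46479399  0.07437653]
```

View pics/z13.png

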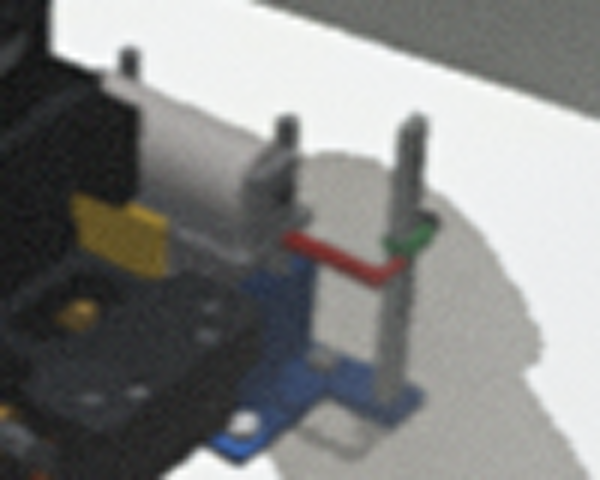

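The scene view is too coarse to judge this level. I'll release, then look from the close side view again.

Call:
send_rows --moves '[0,0,0,0,0,0,0,0,0,0,0,0,0,0,0,0,0,0,0,0,0,0,0,0,0,0,0,0,0,0]'

```text
clock: 22.02
tool_pos: [0.4484, -0.2258, 0.032]
eef_rot: [0.751, 0.66, 0.006, -0.003]
contact_force: [0.4, 2.5, -1.5]
opening: 0.452
```

Call:
send_rows --moves '[0,0,0,0,0,0,0,0,0,0,0,0,0,0,0,0,0,0,0,0,0,0,0,0,0,0,-0.005,0,0,0]' --claw -0.4

```text
clock: 22.43
tool_pos: [0.4479, -0.2262, 0.0367]
eef_rot: [0.751, 0.66, 0.005, -0.003]
contact_force: [0.1, -0.6, 0.7]
opening: 0.702
```

Run:
```python
from h import *
delta([.38,-.25,.22],quat(70,-10))
```

```text
clock 22.43 tcp [ 0.4479 -0.2262  0.0367] yaw.. shift [ -30.3  -63.8 -183.8] mm  rot [-1.02  9.29 12.54] deg; rows 4.7 2.2
```

Call:
send_rows --moves '[0,0,-0.04,0,0,0,0,0,-0.08,0,0,0,0,-0.005,-0.12,0,1,2,0,-0.03,-0.155,0,4,5,-0.005,-0.06,-0.184,-0.5,7,9]'

```text
clock: 22.85
tool_pos: [0.3907, -0.2237, 0.2225]
eef_rot: [0.799, 0.598, 0.056, -0.039]
contact_force: [-0.2, -1.1, -0.0]
opening: 0.702
```

Run:
```python
from h import *
delta([.29,-.38,.20],quat(50,-25))
```

```text
clock 22.85 tcp [ 0.3907 -0.2237  0.2225] yaw.. shift [-179.7  -52.8   -2.3] mm  rot [-6.42 16.83 22.84] deg; rows 4.5 4.1
```

Call:
send_rows --moves '[-0.036,-0.01,0,-1.3,3.3,4.5,-0.072,-0.021,-0.001,-2.6,6.7,9,-0.108,-0.032,-0.001,-3.9,10,13.7,-0.144,-0.042,-0.002,-5.2,13.4,18.3,-0.18,-0.053,-0.002,-6.4,16.8,22.8]'

```text
clock: 23.27
tool_pos: [0.2883, -0.382, 0.2003]
eef_rot: [0.885, 0.411, 0.197, -0.091]
contact_force: [1.1, -0.2, -0.1]
opening: 0.701
```

Run:
```python
from h import *
delta([.25,-.415,.09],quat(38,-50))
```

```text
clock 23.27 tcp [ 0.2883 -0.382   0.2003] yaw.. shift [-91.9  -8.   78.7] mm  rot [-7.19 24.81  9.45] deg; rows 2.9 3.8
```

Call:
send_rows --moves '[-0.022,-0.002,0.018,-1.7,6,2.2,-0.044,-0.004,0.037,-3.4,12,4.4,-0.066,-0.006,0.056,-5,18,6.6,-0.088,-0.008,0.075,-6.8,23.5,9,-0.092,-0.008,0.0787,-7.2,24.8,9.4]'

```text
clock: 23.68
tool_pos: [0.2444, -0.4151, 0.0811]
eef_rot: [0.858, 0.288, 0.401, -0.142]
contact_force: [-0.4, 0.6, -1.8]
opening: 0.7
```

```bash
python3 pm.py 14
```

```text
pointer (array([306.488, 127.512]), 0.67)
mark (array([311.584, 120.918]), 0.67)
crop 281 90
cam [ 0.2041 -0.448   0.2089]
23.8333 [ 0.2507 -0.4148  0.0913]
```

View pics/zp14.png

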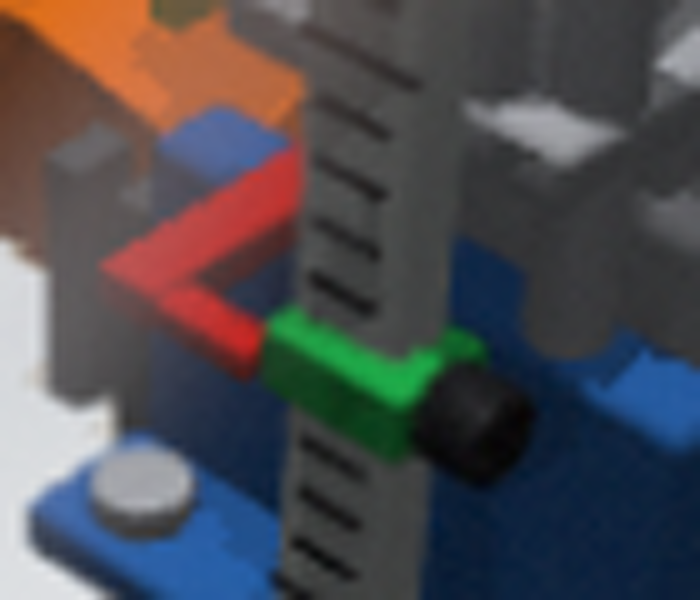

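The red tip at zoom (255,352) now ends right beside the green collar's edge (265, 335–385), so they look almost level. I'll check with the model overlay.

Run:
```python
from h import *
d=np.load('wc14.npz'); s={n:d[n] for n in d.files}; of=(281,90)
def mk(zp,zm,dx=0,dy=0):
    im=cv2.imread('pics/zp14.png')
    f=lambda P:((fproj(s,P)-of)*10+4.5).round().astype(int)
    def box(x0,x1,y0,y1,z0,z1,c):
        for z in(z0,z1): cv2.polylines(im,[f([J(x0+dx,y0+dy,z),J(x1+dx,y0+dy,z),J(x1+dx,y1+dy,z),J(x0+dx,y1+dy,z)]).reshape(-1,1,2)],True,c,1)
        for x in(x0,x1):
            for y in(y0,y1):
                a=f([J(x+dx,y+dy,z0),J(x+dx,y+dy,z1)]); cv2.line(im,tuple(map(int,a[0])),tuple(map(int,a[1])),c,1)
    box(.0025,.0165,-.0735,-.0705,zp-.0015,zp+.0015,(255,255,0))
    box(.018,.030,-.0725,-.060,zm-.003,zm+.003,(255,0,255))
    return im
cv2.imwrite('pics/ov14.png',mk(.0617,.0623))
```

```text
(no output)
```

View pics/ov14.png

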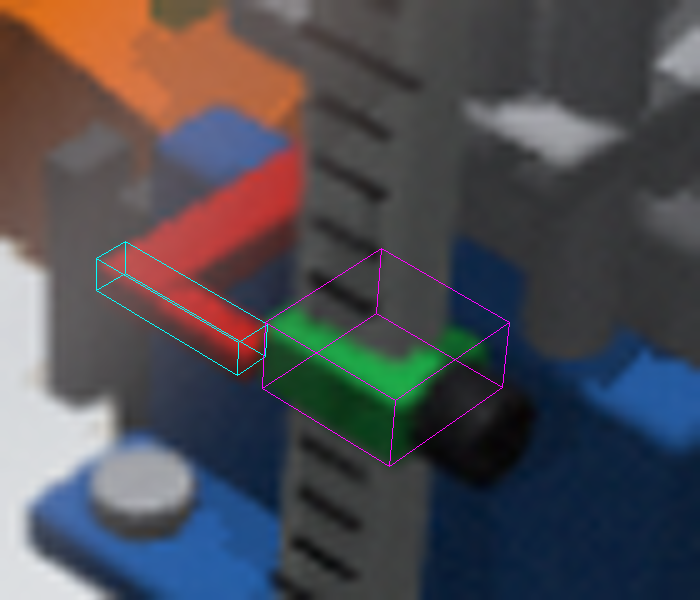

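Run:
```python
from h import *
i=cv2.imread('pics/wrist14.png')[:,:,::-1].astype(int)
for c in (296,298,300,302,304,306): # pointer
    print(c,[tuple(i[rr,c]) for rr in range(114,132)])
print('collar')
for c in (308,310,312,314,316,318):
    print(c,[(rr,i[rr,c,1]-max(i[rr,c,0],i[rr,c,2]),i[rr,c,1]) for rr in range(119,138)])
```

```text
296 [(np.int64(186), np.int64(80), np.int64(78)), (np.int64(188), np.int64(78), np.int64(77)), (np.int64(186), np.int64(75), np.int64(75)), (np.int64(189), np.int64(76), np.int64(76)), (np.int64(185), np.int64(74), np.int64(73)), (np.int64(154), np.int64(72), np.int64(72)), (np.int64(122), np.int64(70), np.int64(70)), (np.int64(100), np.int64(67), np.int64(66)), (np.int64(87), np.int64(67), np.int64(69)), (np.int64(73), np.int64(71), np.int64(81)), (np.int64(67), np.int64(70), np.int64(83)), (np.int64(64), np.int64(67), np.int64(80)), (np.int64(63), np.int64(66), np.int64(79)), (np.int64(60), np.int64(65), np.int64(79)), (np.int64(58), np.int64(62), np.int64(77)), (np.int64(57), np.int64(63), np.int64(77)), (np.int64(54), np.int64(60), np.int64(77)), (np.int64(50), np.int64(57), np.int64(73))]
298 [(np.int64(188), np.int64(75), np.int64(74)), (np.int64(186), np.int64(73), np.int64(72)), (np.int64(187), np.int64(70), np.int64(70)), (np.int64(183), np.int64(70), np.int64(67)), (np.int64(162), np.int64(68), np.int64(67)), (np.int64(188), np.int64(66), np.int64(66)), (np.int64(185), np.i
[... 7052 characters left out ...]
137, np.int64(0), np.int64(35))]
318 [(119, np.int64(1), np.int64(65)), (120, np.int64(-1), np.int64(43)), (121, np.int64(0), np.int64(53)), (122, np.int64(1), np.int64(75)), (123, np.int64(3), np.int64(76)), (124, np.int64(4), np.int64(79)), (125, np.int64(57), np.int64(130)), (126, np.int64(92), np.int64(164)), (127, np.int64(96), np.int64(168)), (128, np.int64(88), np.int64(154)), (129, np.int64(60), np.int64(106)), (130, np.int64(37), np.int64(62)), (131, np.int64(37), np.int64(66)), (132, np.int64(34), np.int64(62)), (133, np.int64(34), np.int64(62)), (134, np.int64(32), np.int64(60)), (135, np.int64(16), np.int64(62)), (136, np.int64(2), np.int64(66)), (137, np.int64(0), np.int64(67))]
```

Run:
```python
from h import *
delta([.225,-.43,.045],quat(38,-65))
```

```text
clock 23.83 tcp [ 0.2507 -0.4148  0.0913] yaw.. shift [-54.5  -4.    7. ] mm  rot [-1.000e-02  1.496e+01  1.100e-01] deg; rows 1.3 2.1
```

Call:
send_rows --moves '[-0.012,-0.001,0.001,0,4,0,-0.024,-0.002,0.002,0,8,0,-0.036,-0.003,0.003,0,12,0,-0.047,-0.004,0.004,0,15,0,-0.047,-0.004,0.004,0,15,0]'

```text
clock: 24.25
tool_pos: [0.2269, -0.43, 0.0525]
eef_rot: [0.798, 0.276, 0.507, -0.174]
contact_force: [-0.0, -0.2, -0.2]
opening: 0.696
```

```bash
python3 pm.py 15
```

```text
pointer (array([305.592, 120.414]), 0.78)
mark (array([306.32 , 115.416]), 0.58)
crop 276 85
cam [ 0.1617 -0.4806  0.1635]
24.4 [ 0.2288 -0.4286  0.0566]
```

View pics/zp15.png

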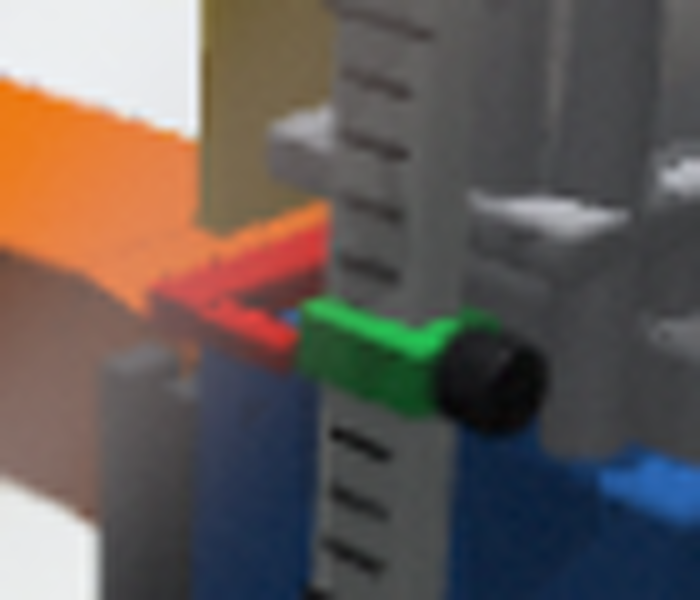

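Run:
```python
from h import *
i=cv2.imread('pics/wrist15.png')[:,:,::-1].astype(int)
print('pointer R-G');
for c in range(292,305): print(c,[int(i[rr,c,0]-i[rr,c,1]) for rr in range(110,125)])
print('collar G / G-max')
for c in range(305,318): print(c,[int(i[rr,c,1]) for rr in range(113,128)],[int(i[rr,c,1]-max(i[rr,c,0],i[rr,c,2])) for rr in range(118,128)])
```

```text
pointer R-G
292 [93, 94, 89, 111, 81, 32, 31, 27, 29, 21, 7, 6, 5, 4, 4]
293 [95, 94, 104, 114, 102, 40, 32, 29, 29, 27, 13, 5, 5, 2, 3]
294 [95, 95, 110, 117, 115, 69, 33, 30, 33, 39, 35, 27, 19, 4, 3]
295 [95, 104, 116, 118, 123, 95, 49, 32, 29, 36, 37, 20, 6, -1, -1]
296 [96, 115, 124, 120, 123, 105, 96, 38, 27, 17, 4, 1, -3, -3, -3]
297 [93, 104, 122, 123, 115, 86, 118, 52, 29, 19, 2, -2, -3, -2, -4]
298 [106, 121, 125, 128, 96, 125, 131, 95, 32, 26, 11, -3, -5, -6, -4]
299 [110, 125, 126, 124, 74, 102, 133, 122, 53, 31, 20, -1, -4, -4, -6]
300 [124, 127, 131, 113, 50, 53, 137, 135, 87, 41, 30, 8, -6, -6, -7]
301 [135, 129, 132, 99, 41, 31, 144, 140, 115, 52, 40, 17, -9, -7, -7]
302 [132, 133, 125, 71, 35, 34, 104, 145, 136, 79, 48, 25, -3, -9, -10]
303 [134, 137, 115, 56, 37, 34, 38, 123, 148, 109, 49, 37, 7, -8, -9]
304 [139, 136, 99, 48, 36, 37, -3, 82, 144, 108, 48, 35, 10, -9, -10]
collar G / G-max
305 [56, 53, 65, 97, 83, 64, 56, 58, 58, 56, 53, 50, 52, 50, 48] [-82, -41, -9, 4, -12, -25, -26, -25, -26, -27]
306 [53, 52, 119, 106, 85, 83, 78, 80, 75, 64, 49, 47, 43, 46, 43]
[... 529 characters left out ...]
, 76, 76, 76] [50, 36, 35, 36, 35, 34, 19, 4, 0, 0]
312 [78, 79, 80, 141, 182, 137, 67, 68, 67, 65, 68, 64, 72, 76, 76] [72, 31, 31, 31, 33, 33, 29, 6, -1, 2]
313 [74, 78, 82, 116, 181, 166, 83, 67, 66, 68, 69, 69, 72, 75, 76] [91, 43, 33, 32, 33, 36, 37, 12, 1, 1]
314 [67, 82, 88, 96, 178, 180, 119, 67, 68, 72, 75, 72, 72, 74, 75] [99, 64, 34, 35, 39, 40, 39, 23, 4, 0]
315 [67, 87, 90, 88, 164, 183, 149, 68, 75, 75, 76, 73, 70, 72, 76] [101, 84, 37, 40, 40, 36, 39, 35, 8, 1]
316 [84, 90, 89, 88, 129, 182, 170, 103, 79, 76, 75, 73, 72, 68, 75] [101, 94, 56, 43, 42, 42, 39, 40, 21, 3]
317 [88, 87, 85, 86, 96, 181, 182, 137, 75, 75, 74, 70, 71, 69, 77] [100, 101, 74, 41, 41, 39, 39, 40, 26, 5]
```

Run:
```python
from h import *
A=[];b=[2.4,3.0]
for k,c in(('14',308),('15',303)):
    d=np.load(f'wc{k}.npz'); s={n:d[n] for n in d.files}
    def row(y,z):
        xs=np.linspace(.0,.04,81); p=fproj(s,[J(x,y,z) for x in xs]); return np.interp(c,p[:,0],p[:,1])
    r0=row(-.073,.0615); dy=(row(-.074,.0615)-r0); dz=row(-.073,.0605)-r0
    xs=np.linspace(0,.04,5); print(k,'row',r0,'per mm -y',dy,'per mm down',dz, fproj(s,[J(x,-.073,.0615) for x in xs]).round(1).tolist()); A.append([dy,dz])
print(np.linalg.solve(A,b))
for k,c,rp,rc in(('14',308,128.3,125.9),('15',303,120.5,117.5)): pass
```

```text
14 row 127.25345566905062 per mm -y 1.2047060709065534 per mm down 1.113176911123304 [[288.2, 115.4], [298.1, 121.3], [308.4, 127.5], [319.2, 134.1], [330.3, 141.0]]
15 row 119.16485982180576 per mm -y 0.6922067139854988 per mm down 1.1783448721449474 [[288.4, 113.4], [297.3, 116.9], [306.7, 120.7], [316.6, 124.6], [326.8, 128.9]]
[-0.7881273   3.00892132]
```

Run:
```python
from h import *
i=cv2.imread('pics/wrist9.png')[:,:,::-1].astype(int)
for c in range(300,312): print(c,[(int(i[rr,c,0]-i[rr,c,1])) for rr in range(126,146)])
print('collar')
for c in range(313,324): print(c,[int(i[rr,c,1]) for rr in range(128,146)],[int(i[rr,c,1]-max(i[rr,c,0],i[rr,c,2])) for rr in range(132,146)])
d=np.load('wc9.npz'); s={n:d[n] for n in d.files}
for c in (304,306,308,314,316,318):
  for y,z in((-.073,.053),(-.074,.053),(-.073,.063)):
    xs=np.linspace(.0,.04,81); p=fproj(s,[J(x,y,z) for x in xs]); print(c,y,z,np.interp(c,p[:,0],p[:,1]).round(2),end=' | ')
  print()
```

```text
300 [-4, -5, 53, 147, 149, 150, 154, 152, 131, 82, 48, 44, 6, -30, -6, -3, 0, -2, -3, -2]
301 [-5, 38, 149, 149, 152, 154, 156, 152, 134, 126, 100, 55, 24, -20, -13, -2, -2, -2, -2, -3]
302 [-7, 139, 150, 151, 156, 156, 157, 147, 141, 158, 136, 87, 49, 10, -19, -3, -1, -2, -2, -1]
303 [48, 149, 154, 156, 156, 160, 157, 138, 146, 165, 159, 113, 67, 37, -11, -14, -2, -2, -1, -1]
304 [151, 155, 156, 158, 159, 157, 131, 122, 165, 164, 165, 151, 100, 57, 21, -18, -28, -25, -30, -36]
305 [156, 156, 162, 159, 161, 151, 101, 60, 123, 168, 166, 165, 139, 85, 56, 6, -32, -47, -44, -44]
306 [159, 158, 159, 163, 163, 123, 53, 50, 86, 146, 169, 173, 160, 114, 74, 43, -12, -42, -46, -46]
307 [160, 161, 162, 162, 136, 71, 53, 40, 11, 109, 159, 161, 168, 157, 101, 64, 21, -20, -42, -45]
308 [160, 162, 164, 158, 107, 49, 49, 31, -18, 13, 107, 159, 170, 167, 142, 85, 57, 4, -34, -46]
309 [163, 165, 165, 127, 52, 52, 44, 2, -17, -18, 49, 124, 163, 172, 163, 107, 70, 39, -19, -43]
310 [166, 166, 141, 71, 54, 47, 6, -20, -20, -18, -8, 98, 160, 172, 140, 86, 58, 22, -18, -25]
311 [166, 159, 112, 53, 44, 1
[... 1342 characters left out ...]
2, 89, 55, 61, 62, 62, 59, 62, 62, 56] [11, 84, 95, 92, 81, 53, 31, 33, 35, 33, 26, 8, 1, 0]
323 [49, 48, 70, 75, 74, 114, 165, 164, 159, 125, 76, 65, 63, 62, 61, 61, 64, 66] [1, 43, 94, 94, 91, 72, 44, 40, 36, 34, 34, 18, 4, 1]
304 -0.073 0.053 138.35 | 304 -0.074 0.053 139.59 | 304 -0.073 0.063 127.66 | 
306 -0.073 0.053 139.68 | 306 -0.074 0.053 140.92 | 306 -0.073 0.063 128.93 | 
308 -0.073 0.053 141.0 | 308 -0.074 0.053 142.26 | 308 -0.073 0.063 130.21 | 
314 -0.073 0.053 145.01 | 314 -0.074 0.053 146.28 | 314 -0.073 0.063 134.06 | 
316 -0.073 0.053 146.35 | 316 -0.074 0.053 147.62 | 316 -0.073 0.063 135.35 | 
318 -0.073 0.053 147.69 | 318 -0.074 0.053 148.97 | 318 -0.073 0.063 136.65 |
```

The fits from three views agree. The pointer is at about z 0.060 and the mark at about 0.0628, so the block needs about 2.6 mm more, which is about 10 mm of slide. I'll go back to regrip.

Run:
```python
from h import *
delta([.30,-.36,.23],quat(52,-25))
```

```text
clock 24.40 tcp [ 0.2288 -0.4286  0.0566] yaw.. shift [198.8  -8.5  15.3] mm  rot [ 10.14 -39.62  -9.62] deg; rows 4.8 5.9
```

Call:
send_rows --moves '[0.036,-0.001,0,1.7,-6.6,-1.6,0.074,-0.003,0.003,3.4,-13,-3.2,0.112,-0.005,0.006,5,-20,-4.8,0.15,-0.007,0.009,6.8,-26,-6.4,0.19,-0.0085,0.013,8.5,-33,-8]'

```text
clock: 24.82
tool_pos: [0.2972, -0.361, 0.2267]
eef_rot: [0.871, 0.409, 0.248, -0.108]
contact_force: [-0.6, -1.0, 0.4]
opening: 0.703
```

Run:
```python
from h import *
delta(J(-.122,.001,.18),quat(82.3))
```

```text
clock 24.82 tcp [ 0.2972 -0.361   0.2267] yaw.. shift [149.5  25.  146.5] mm  rot [  9.69 -30.3  -31.17] deg; rows 5.1 6.2
```

Call:
send_rows --moves '[0.025,0.004,0.015,1.5,-4.8,-5,0.055,0.009,0.04,3,-9.6,-10,0.085,0.014,0.07,4.6,-14.4,-15,0.115,0.019,0.1,6.2,-19.5,-20,0.14,0.023,0.13,7.8,-24.5,-25]'

```text
clock: 25.23
tool_pos: [0.4277, -0.2385, 0.197]
eef_rot: [0.794, 0.603, 0.067, -0.026]
contact_force: [0.9, -0.6, -0.4]
opening: 0.702
```

Run:
```python
from h import *
delta(J(-.122,.001,.12),quat(82.3))
```

```text
clock 25.23 tcp [ 0.4277 -0.2385  0.197 ] yaw.. shift [11.2 11.7 79.8] mm  rot [ 2.81 -7.71 -7.83] deg; rows 2.0 1.6
```

Call:
send_rows --moves '[0.008,0.008,0.01,1,-3.5,-3.5,0.0112,0.0117,0.03,2,-7,-7,0.0112,0.0117,0.055,2.8,-7.7,-7.8,0.0112,0.0117,0.0798,2.8,-7.7,-7.8,0.0112,0.0117,0.0798,2.8,-7.7,-7.8]'

```text
clock: 25.65
tool_pos: [0.4476, -0.2165, 0.1201]
eef_rot: [0.75, 0.661, 0.0, -0.001]
contact_force: [-0.7, -1.1, 0.6]
opening: 0.699
```

Run:
```python
from h import *
s=snap('wrist','wrist16.png')
delta(J(-.122,.001,.031),quat(82.3))
for o in pt('wedge_grip',s)[:1]:
    p=atz(*ray(s,o[0],'wrist'),.022); d=p[:2]-JO; print(o,p,d@JX,d@JY)
```

```text
clock 25.70 tcp [ 0.4476 -0.2178  0.1213] yaw.. shift [-3.4  0.7 90.3] mm  rot [-0.02 -0.03  0.37] deg; rows 2.2 0.1
(array([288.12, 227.22]), 0.73) [ 0.44991427 -0.21991811  0.022     ] -0.12358234425059857 0.002881927039587321
```

View pics/wrist16.png

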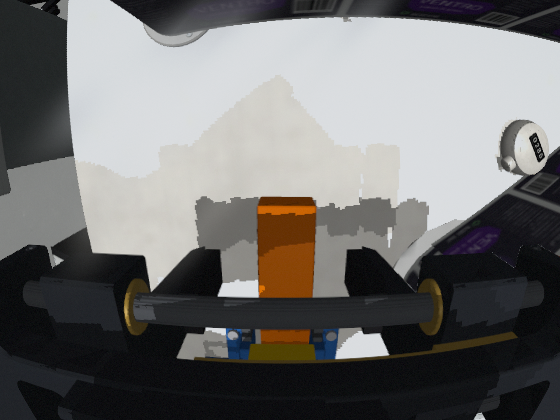

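Run:
```python
from h import *
s=snap('wrist')
for px,z in(((286,206),.0305),((286,198),0.)):
    p=atz(*ray(s,px,'wrist'),z); d=p[:2]-JO; print((d@JX).round(4),(d@JY).round(4))
```

```text
-0.138 0.0022
-0.1368 0.0025
```

Call:
send_rows --moves '[-0.003,0.001,0.03,0,0,0.3,-0.003,0.001,0.055,0,0,0.3,-0.003,0.001,0.075,0,0,0.3,-0.003,0.001,0.086,0,0,0.3,-0.003,0.001,0.09,0,0,0.3]'

```text
clock: 26.22
tool_pos: [0.4492, -0.2234, 0.0328]
eef_rot: [0.754, 0.657, 0.001, 0.001]
contact_force: [0.8, 1.1, 0.5]
opening: 0.699
```

Call:
send_rows --moves '[0,0,0,0,0,0,0,0,0,0,0,0,0,0,0,0,0,0,0,0,0,0,0,0,0,0,0,0,0,0]' --claw 1 --grip_force 50

```text
clock: 26.63
tool_pos: [0.4492, -0.2236, 0.0342]
eef_rot: [0.754, 0.656, 0.001, 0.002]
contact_force: [-1.4, -0.0, 7.6]
opening: 0.447
```

Run:
```python
from h import *
st=r.get_state()
p=np.array(st['tool_pos'])[:2]-JO; print(st['tool_pos'],p@JX,p@JY,st['contact_force'],st['opening'])
delta(J(p@JX+.0075,p@JY-.0005,.031),quat(82.3))
s=snap('scene');cv2.imwrite('pics/scene17.png',s['image'][:,:,::-1])
```

```text
[ 0.44923729 -0.22364329  0.03415111] -0.11980005170477372 0.0027101705465410876 [-1.44083096 -0.04823044  7.57619686] 0.4468478930871149
clock 26.63 tcp [ 0.4492 -0.2236  0.0342] yaw.. shift [-7.5 -0.5  3.2] mm  rot [ 0.27  0.04 -0.25] deg; rows 0.2 0.1
```

Call:
send_rows --moves '[-0.003,0,0,0,0,0,-0.006,0,0,0,0,0,-0.008,0,0,0,0,0,-0.01,0,0,0,0,0,-0.011,0,0,0,0,0]'

```text
clock: 27.1
tool_pos: [0.4492, -0.2285, 0.0347]
eef_rot: [0.753, 0.658, 0.006, -0.001]
contact_force: [0.8, 13.1, -1.0]
opening: 0.449
```

Run:
```python
from h import *
st=r.get_state()
p=np.array(st['tool_pos'])[:2]-JO; print(st['tool_pos'],p@JX,p@JY,st['contact_force'],st['opening'])
```

```text
[ 0.44916002 -0.22850369  0.03466446] -0.11497312424858963 0.0032848323656427298 [ 0.76187592 13.09811161 -0.95699946] 0.44870300973298444
```

Call:
send_rows --moves '[-0.006,0,0,0,0,0,-0.007,0,0,0,0,0,-0.0085,0,0,0,0,0,-0.0085,0,0,0,0,0,-0.0085,0,0,0,0,0]'

```text
clock: 27.52
tool_pos: [0.449, -0.2307, 0.0352]
eef_rot: [0.752, 0.659, 0.011, -0.004]
contact_force: [-0.0, 12.5, 0.4]
opening: 0.444
```

Run:
```python
from h import *
st=r.get_state()
p=np.array(st['tool_pos'])[:2]-JO; print(st['tool_pos'],p@JX,p@JY,st['contact_force'],st['opening'])
s=snap('wrist')
cv2.imwrite('pics/wrist18.png',s['image'][:,:,::-1])
for px,z in(((286,237),.0305),((286,217),0.)):
    q=atz(*ray(s,px,'wrist'),z); d=q[:2]-JO; print((d@JX).round(4),(d@JY).round(4))
```

```text
[ 0.4489741  -0.2307091   0.03518715] -0.11276268883132731 0.003396079982001845 [-4.19571488e-03  1.24989057e+01  3.75056053e-01] 0.4441756344276587
-0.1346 0.0039
-0.1352 0.0044
```

View pics/wrist18.png

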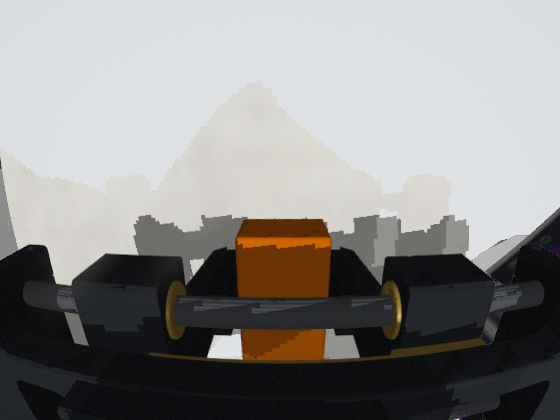

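Call:
send_rows --moves '[0,0,0,0,0,0,0,0,0,0,0,0,0,0,0,0,0,0,0,0,0,0,0,0,0,0,0,0,0,0]'

```text
clock: 27.98
tool_pos: [0.4488, -0.2305, 0.0353]
eef_rot: [0.752, 0.66, 0.011, -0.004]
contact_force: [-1.9, 3.3, 0.9]
opening: 0.448
```

Call:
send_rows --moves '[0,0,0,0,0,0,0,0,0,0,0,0,0,0,0,0,0,0,0,0,-0.01,0,0,0,0,0,-0.04,0,0,0]' --claw -0.4

```text
clock: 28.4
tool_pos: [0.447, -0.2312, 0.0732]
eef_rot: [0.752, 0.66, 0.009, -0.006]
contact_force: [0.4, -0.4, 0.8]
opening: 0.7
```

Call:
send_rows --moves '[0,0,-0.04,0,0,0,0,-0.005,-0.08,0,0,0,0,-0.02,-0.11,0,2,2,0,-0.04,-0.135,0,5,5,-0.005,-0.07,-0.145,-0.5,8,9]'

```text
clock: 28.82
tool_pos: [0.3802, -0.2297, 0.2217]
eef_rot: [0.798, 0.597, 0.068, -0.046]
contact_force: [0.6, -0.3, -0.8]
opening: 0.705
```

Run:
```python
from h import *
delta([.29,-.38,.20],quat(50,-25))
```

```text
clock 28.82 tcp [ 0.3802 -0.2297  0.2217] yaw.. shift [-170.9  -44.    -6.6] mm  rot [-6.55 15.3  22.66] deg; rows 4.2 3.9
```

Call:
send_rows --moves '[-0.036,-0.009,0,-1.3,3.1,4.5,-0.072,-0.018,-0.001,-2.6,6.2,9,-0.108,-0.027,-0.003,-3.9,9.3,13.7,-0.144,-0.036,-0.005,-5.2,12.4,18.3,-0.171,-0.044,-0.0066,-6.5,15.3,22.6]'

```text
clock: 29.23
tool_pos: [0.2877, -0.384, 0.1994]
eef_rot: [0.886, 0.409, 0.197, -0.091]
contact_force: [0.6, -0.3, -0.4]
opening: 0.703
```

Run:
```python
from h import *
delta([.235,-.425,.058],quat(38,-63))
```

```text
clock 29.23 tcp [ 0.2877 -0.384   0.1994] yaw.. shift [-119.1  -13.5  100.4] mm  rot [-8.2  37.83  8.47] deg; rows 3.7 5.5
```

Call:
send_rows --moves '[-0.022,-0.002,0.018,-1.6,7,1.6,-0.044,-0.005,0.037,-3.2,14,3.2,-0.068,-0.008,0.056,-4.8,21,4.8,-0.09,-0.01,0.075,-6.4,28,6.4,-0.11,-0.012,0.093,-7.8,35,8]'

```text
clock: 29.65
tool_pos: [0.2378, -0.4243, 0.0665]
eef_rot: [0.82, 0.289, 0.468, -0.16]
contact_force: [-0.4, -0.6, -0.5]
opening: 0.699
```

Call:
send_rows --moves '[-0.011,0,-0.001,0,4,0,-0.011,0,-0.001,0,4,0,-0.011,0,-0.001,0,4,0,-0.011,0,-0.001,0,4,0,-0.011,0,-0.001,0,4,0]'

```text
clock: 30.07
tool_pos: [0.2343, -0.4284, 0.0609]
eef_rot: [0.803, 0.286, 0.495, -0.169]
contact_force: [0.7, 0.2, 0.8]
opening: 0.699
```

```bash
python3 pm.py 19
python3 - <<'E'
from h import *
i=cv2.imread('pics/wrist19.png')[:,:,::-1].astype(int)
st=r.get_state(); print(st['eef_rot'])
E
```

```text
pointer (array([303.912, 129.906]), 0.94)
mark (array([305.984, 124.404]), 0.55)
crop 275 94
cam [ 0.1718 -0.4767  0.1743]
30.2167 [ 0.2336 -0.4285  0.0597]
[ 0.80303768  0.2852991   0.49513118 -0.1690563 ]
```

View pics/zp19.png

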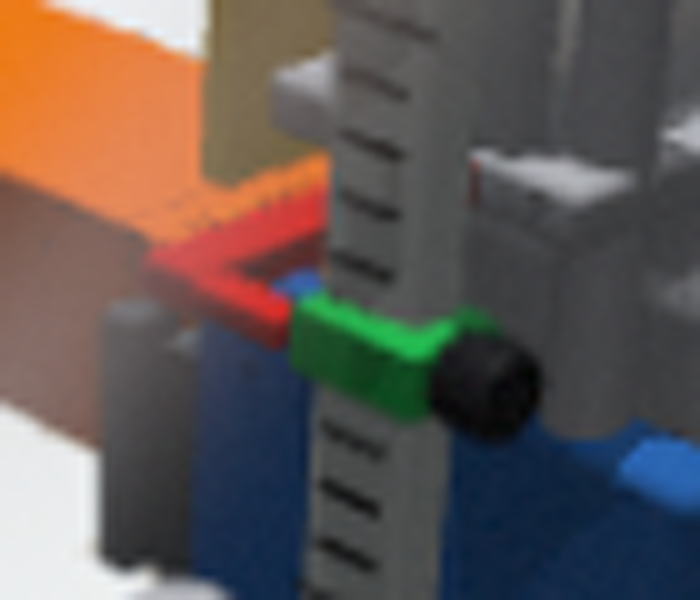

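```bash
cat > prof.py <<'E'
import sys
from h import *
k=sys.argv[1]; pc=range(int(sys.argv[2]),int(sys.argv[3])); cc=range(int(sys.argv[4]),int(sys.argv[5])); cref=float(sys.argv[6])
i=cv2.imread(f'pics/wrist{k}.png')[:,:,::-1].astype(float)
def cross(v,lo,lev,down=True):
    # first index after lo where v falls below lev
    for t in range(lo,len(v)-1):
        if v[t]>=lev>v[t+1]: return t+(v[t]-lev)/(v[t]-v[t+1])
def fit(cols,sig,name,r0,r1):
    M=[]
    for c in cols:
        v=sig(i[:,c])[0]; w=sig(i[:,c])[1]
        b=r0+int(np.argmax(v[r0:r1])) if name=='collar' else max(t for t in range(r0,r1) if v[t]>125)
        side=v[b+3]; top=cross(v,b,(v[b]+side)/2)
        ws=w[b+3]; bg=np.median(w[b+9:b+14]) if name=='collar' else np.median(w[b+6:b+9])
        bot=cross(w,b+2,(ws+bg)/2); M.append((c,top,bot)); 
    M=np.array(M,float); 
    print(name,np.round(M,2).tolist()); 
    a=np.polyfit(M[:,0],(M[:,1]+M[:,2])/2,1); print('  slope',a[0],'at ref',np.polyval(a,cref),'height',(M[:,2]-M[:,1]).mean()); return np.polyval(a,cref)
pr=lambda x:(x[:,0]-x[:,1],)*2
cr=lambda x:(x[:,1],x[:,1]-np.maximum(x[:,0],x[:,2]))
r0,r1=int(sys.argv[7]),int(sys.argv[8])
p=fit(pc,pr,'pointer',r0,r1); c=fit(cc,cr,'collar',r0,r1)
d=np.load(f'wc{k}.npz'); s={n:d[n] for n in d.files}
def row(y,z):
    xs=np.linspace(-.01,.05,121); q=fproj(s,[J(x,y,z) for x in xs]); return np.interp(cref,q[:,0],q[:,1])
a=row(-.073,.062); dy=row(-.074,.062)-a; dz=row(-.073,.061)-a
print('diff px',p-c,'dy',dy,'dz',dz,'down mm for y-diff 0/.5/.9:',[(p-c-t*dy)/dz for t in(0,.5,.9)])
print('abs z at y=-73.5 ptr', .062-(p-row(-.0735,.062))/dz/1000,'collar y=-73',.062-(c-a)/dz/1000)
E
python3 prof.py 15 298 304 308 315 305 112 121
python3 prof.py 19 296 303 306 313 304 118 130
python3 prof.py 14 299 306 309 318 307 116 130
python3 prof.py 9 304 310 315 323 312 128 142
```

```text
pointer [[298.0, 117.26, 120.04], [299.0, 117.58, 120.31], [300.0, 118.1, 120.84], [301.0, 118.4, 121.02], [302.0, 118.97, 121.62], [303.0, 119.28, 121.77]]
  slope 0.3903701407379051 at ref 121.35516523525271 height 2.6686823368173527
collar [[308.0, 116.53, 122.62], [309.0, 116.81, 123.07], [310.0, 117.34, 123.6], [311.0, 117.69, 124.07], [312.0, 118.17, 124.59], [313.0, 118.51, 124.8], [314.0, 118.92, 125.29]]
  slope 0.4252780296487268 at ref 118.30606844032307 height 6.294459203364367
diff px 3.049096794929639 dy 0.6935665315206592 dz 1.1864631527005685 down mm for y-diff 0/.5/.9: [np.float64(2.569904331195989), np.float64(2.2776211153447434), np.float64(2.043794542663747)]
abs z at y=-73.5 ptr 0.06061762537126445 collar y=-73 0.06289596319343918
pointer [[296.0, 123.2, 125.65], [297.0, 123.59, 126.19], [298.0, 124.17, 126.62], [299.0, 124.74, 127.52], [300.0, 124.98, 127.58], [301.0, 125.84, 128.54], [302.0, 125.78, 128.53]]
  slope 0.48819849582374 at ref 128.36419330483778 height 2.6170105056583384
collar [[306.0, 125.13, 131.37], [307.0, 125.62, 131.88], [308.0, 125.99, 132.
[... 1373 characters left out ...]
307.0, 140.32, 142.83], [308.0, 141.43, 143.68], [309.0, 141.16, 143.73]]
  slope 0.6240146583151371 at ref 144.62801754011934 height 2.397149241050362
collar [[315.0, 132.19, 137.69], [316.0, 132.65, 138.37], [317.0, 133.37, 139.03], [318.0, 133.93, 139.55], [319.0, 134.6, 140.43], [320.0, 135.1, 141.0], [321.0, 135.3, 137.62], [322.0, 136.28, 141.86]]
  slope 0.4756320426219094 at ref 133.71997441291705 height 5.2672533753023885
diff px 10.90804312720229 dy 1.2517392384329753 dz 1.1095445017677719 down mm for y-diff 0/.5/.9: [np.float64(9.831100158509324), np.float64(9.267022180366647), np.float64(8.815759797852506)]
abs z at y=-73.5 ptr 0.05288228863854287 collar y=-73 0.06215057378702242
```

Down to about 0.3–0.9 mm low. There's time for one last nudge of about 2.3 mm of slide.

Call:
send_rows --moves '[0.036,-0.001,0,1.7,-6.6,-1.6,0.074,-0.003,0.003,3.4,-13,-3.2,0.112,-0.005,0.006,5,-20,-4.8,0.15,-0.007,0.009,6.8,-26,-6.4,0.19,-0.0085,0.013,8.5,-33,-8]'

```text
clock: 30.63
tool_pos: [0.3039, -0.3583, 0.2253]
eef_rot: [0.874, 0.412, 0.234, -0.104]
contact_force: [0.9, -1.6, 0.3]
opening: 0.697
```

Run:
```python
from h import *
delta(J(-.116,.002,.18),quat(82.3))
```

```text
clock 30.63 tcp [ 0.3039 -0.3583  0.2253] yaw.. shift [144.9  26.6 135.1] mm  rot [  8.94 -28.72 -31.11] deg; rows 4.8 6.0
```

Call:
send_rows --moves '[0.025,0.004,0.015,1.5,-4.8,-5,0.055,0.009,0.04,3,-9.6,-10,0.085,0.014,0.065,4.5,-14.4,-15,0.115,0.019,0.095,6,-19.2,-20,0.138,0.025,0.122,7.5,-24,-26]'

```text
clock: 31.05
tool_pos: [0.4352, -0.2387, 0.1924]
eef_rot: [0.79, 0.611, 0.053, -0.022]
contact_force: [0.4, -1.3, -0.3]
opening: 0.697
```

Run:
```python
from h import *
delta(J(-.116,.002,.12),quat(82.3))
```

```text
clock 31.05 tcp [ 0.4352 -0.2387  0.1924] yaw.. shift [ 6.2  7.4 73.8] mm  rot [ 2.1 -6.2 -6.9] deg; rows 1.8 1.3
```

Call:
send_rows --moves '[0.006,0.0074,0.01,1,-3,-3.5,0.0062,0.0074,0.03,2,-6,-6.9,0.0062,0.0074,0.055,2.1,-6.2,-6.9,0.0062,0.0074,0.0738,2.1,-6.2,-6.9,0.0062,0.0074,0.0738,2.1,-6.2,-6.9]'

```text
clock: 31.47
tool_pos: [0.4472, -0.2248, 0.1188]
eef_rot: [0.751, 0.66, -0.001, -0.001]
contact_force: [-0.5, 0.3, -0.5]
opening: 0.696
```

Run:
```python
from h import *
delta(J(-.116,.003,.032),quat(82.3))
s=snap('wrist','wrist20.png')
```

```text
clock 31.47 tcp [ 0.4472 -0.2248  0.1188] yaw.. shift [-2.4  2.5 86.8] mm  rot [-0.2  -0.02  0.29] deg; rows 2.1 0.0
```

View pics/wrist20.png

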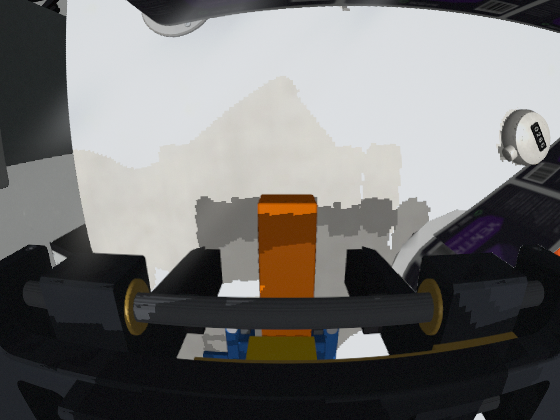

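The wedge (columns 258–317) is slightly right of centre, so I'll shift +2.5 mm on the way down and grip.

Call:
send_rows --moves '[-0.002,0.0025,0.03,0,0,0.3,-0.002,0.0025,0.055,0,0,0.3,-0.002,0.0025,0.073,0,0,0.3,-0.002,0.0025,0.083,0,0,0.3,-0.002,0.0025,0.0865,0,0,0.3]'

```text
clock: 31.93
tool_pos: [0.4498, -0.228, 0.0339]
eef_rot: [0.754, 0.657, -0.001, -0.0]
contact_force: [-0.5, -0.5, 0.5]
opening: 0.701
```

Call:
send_rows --moves '[0,0,0,0,0,0,0,0,0,0,0,0,0,0,0,0,0,0,0,0,0,0,0,0,0,0,0,0,0,0]' --claw 1 --grip_force 40

```text
clock: 32.35
tool_pos: [0.4498, -0.2282, 0.0351]
eef_rot: [0.754, 0.657, -0.0, 0.0]
contact_force: [-1.4, 1.2, 7.1]
opening: 0.454
```

Call:
send_rows --moves '[-0.002,0,0,0,0,0,-0.004,0,0,0,0,0,-0.005,0,0,0,0,0,-0.006,0,0,0,0,0,-0.006,0,0,0,0,0]'

```text
clock: 32.77
tool_pos: [0.4497, -0.2286, 0.0354]
eef_rot: [0.753, 0.658, 0.004, -0.003]
contact_force: [-0.8, 10.6, -0.8]
opening: 0.45
```

Call:
send_rows --moves '[-0.006,0,0,0,0,0,-0.007,0,0,0,0,0,-0.008,0,0,0,0,0,-0.008,0,0,0,0,0,-0.008,0,0,0,0,0]'

```text
clock: 33.18
tool_pos: [0.4495, -0.2294, 0.0357]
eef_rot: [0.751, 0.66, 0.008, -0.006]
contact_force: [-0.6, 14.5, 0.1]
opening: 0.45
```

Call:
send_rows --moves '[-0.007,0,0,0,0,0,-0.008,0,0,0,0,0,-0.0085,0,0,0,0,0,-0.0085,0,0,0,0,0,-0.0085,0,0,0,0,0]'

```text
clock: 33.6
tool_pos: [0.4493, -0.2309, 0.0359]
eef_rot: [0.75, 0.662, 0.013, -0.01]
contact_force: [-0.6, 14.1, -0.3]
opening: 0.451
```

Call:
send_rows --moves '[0,0,0,0,0,0,0,0,0,0,0,0,0,0,0,0,0,0,0,0,0,0,0,0,0,0,0,0,0,0]'

```text
clock: 34.02
tool_pos: [0.4489, -0.2305, 0.036]
eef_rot: [0.749, 0.662, 0.013, -0.01]
contact_force: [-2.1, 3.6, -0.7]
opening: 0.449
```

Call:
send_rows --moves '[0,0,0,0,0,0,0,0,0,0,0,0,0,0,0,0,0,0,0,0,-0.01,0,0,0,0,0,-0.04,0,0,0]' --claw -0.4

```text
clock: 34.43
tool_pos: [0.4474, -0.2318, 0.074]
eef_rot: [0.749, 0.662, 0.012, -0.012]
contact_force: [0.0, -0.0, -0.2]
opening: 0.701
```

Call:
send_rows --moves '[0,0,-0.04,0,0,0,0,-0.005,-0.08,0,0,0,0,-0.02,-0.11,0,2,2,0,-0.04,-0.135,0,5,5,-0.005,-0.07,-0.145,-0.5,8,9]'

```text
clock: 34.85
tool_pos: [0.3812, -0.2327, 0.2228]
eef_rot: [0.796, 0.599, 0.07, -0.052]
contact_force: [0.4, -1.3, -0.9]
opening: 0.701
```

Run:
```python
from h import *
delta([.29,-.38,.20],quat(50,-25))
```

```text
clock 34.85 tcp [ 0.3812 -0.2327  0.2228] yaw.. shift [-168.2  -46.8   -6.5] mm  rot [-7.17 14.8  22.85] deg; rows 4.2 3.9
```

Call:
send_rows --moves '[-0.036,-0.01,0,-1.4,3,4.5,-0.072,-0.02,-0.001,-2.8,6,9,-0.108,-0.03,-0.003,-4.2,9,13.7,-0.144,-0.039,-0.005,-5.6,12,18.3,-0.168,-0.047,-0.0065,-7.2,14.8,22.8]'

```text
clock: 35.27
tool_pos: [0.2874, -0.3844, 0.1993]
eef_rot: [0.887, 0.408, 0.197, -0.09]
contact_force: [0.9, -0.7, -0.5]
opening: 0.699
```

Call:
send_rows --moves '[-0.022,-0.002,0.018,-1.6,7,1.6,-0.044,-0.005,0.037,-3.2,14,3.2,-0.068,-0.008,0.056,-4.8,21,4.8,-0.09,-0.01,0.075,-6.4,28,6.4,-0.11,-0.012,0.093,-7.8,35,8]'

```text
clock: 35.68
tool_pos: [0.2374, -0.4249, 0.0664]
eef_rot: [0.82, 0.288, 0.468, -0.159]
contact_force: [0.2, -0.4, 0.1]
opening: 0.701
```

Call:
send_rows --moves '[-0.013,0,-0.001,0,4,0,-0.013,0,-0.001,0,4,0,-0.013,0,-0.001,0,4,0,-0.013,0,-0.001,0,4,0,-0.013,0,-0.001,0,4,0]'

```text
clock: 36.1
tool_pos: [0.2331, -0.4296, 0.0589]
eef_rot: [0.803, 0.285, 0.496, -0.167]
contact_force: [0.2, -0.6, 0.0]
opening: 0.698
```

```bash
python3 pm.py 21
```

```text
pointer (array([305.704, 122.682]), 0.94)
mark (array([305.592, 122.598]), 0.81)
crop 275 92
cam [ 0.1703 -0.4776  0.1724]
36.25 [ 0.2324 -0.4297  0.0579]
```

View pics/zp21.png

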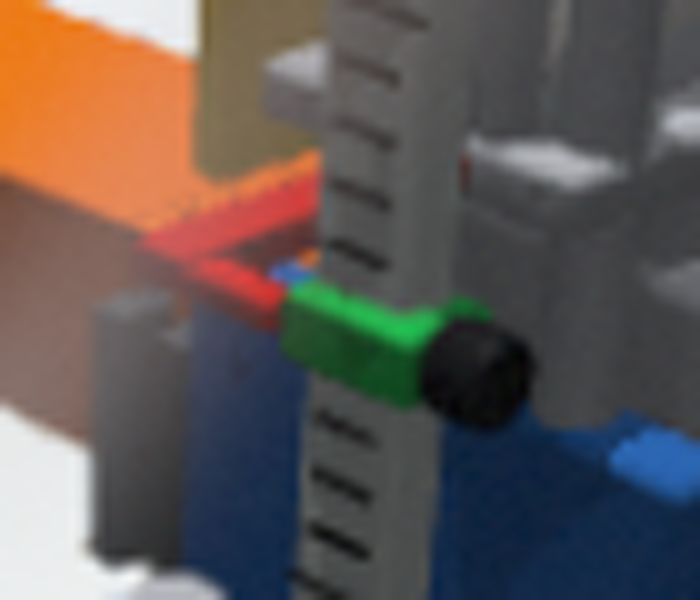

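```bash
python3 prof.py 21 296 302 306 313 303 115 126; python3 look.py 22 scene,top gate_tab,tally_counter,label_roll_2
```

```text
pointer [[296.0, 119.88, 122.5], [297.0, 120.38, 122.88], [298.0, 121.01, 123.62], [299.0, 121.33, 123.82], [300.0, 121.99, 124.66], [301.0, 122.18, 124.65]]
  slope 0.4710102202720734 at ref 124.52949087671234 height 2.5610626099764153
collar [[306.0, 122.39, 128.54], [307.0, 122.77, 129.15], [308.0, 123.16, 129.52], [309.0, 123.66, 129.89], [310.0, 124.17, 130.5], [311.0, 124.51, 130.94], [312.0, 124.87, 131.43]]
  slope 0.4490323240937546 at ref 124.12637083929584 height 6.347313543191713
diff px 0.4031200374164996 dy 0.7937560040055587 dz 1.190436380269574 down mm for y-diff 0/.5/.9: [np.float64(0.3386321554833641), np.float64(0.005243485092673959), np.float64(-0.26146745121987824)]
abs z at y=-73.5 ptr 0.06259257744118796 collar y=-73 0.06259865069771685
gate_tab scene [([317.6, 203.1], 0.66), ([327.6, 230.5], 0.4)]
     at z 0.066 [ 0.4588 -0.3532  0.066 ]
gate_tab top [([280.9, 252.4], 0.62), ([299.2, 253.0], 0.51)]
     at z 0.066 [ 0.4328 -0.3021  0.066 ]
   tri [ 0.4316 -0.3024  0.1049] [0.0016984103891414502, 0.00169841038914143]
tally_counter scene [([175.9, 241.4], 0.81)]
     at z 0 [ 0.6682 -0.1871  0.    ]
tally_counter top [([228.9, 153.7], 0.62)]
     at z 0 [ 0.6588 -0.18    0.    ]
   tri [ 0.6577 -0.1802  0.0089] [0.0013554710164715251, 0.0013554710164718118]
label_roll_2 scene [([292.6, 192.3], 0.59)]
     at z 0 [ 0.5741 -0.4455  0.    ]
label_roll_2 top [([341.7, 191.8], 0.95)]
     at z 0 [ 0.5729 -0.4418  0.    ]
   tri [ 0.5721 -0.4416  0.0028] [0.0004520608001450305, 0.0004520608001452153]
36.65 [ 0.2316 -0.4296  0.0558] [ 0.8032  0.2824  0.4966 -0.1687] 0.7006066923892899 [-0.7018  0.043   0.4707]
```

View pics/scene22.png

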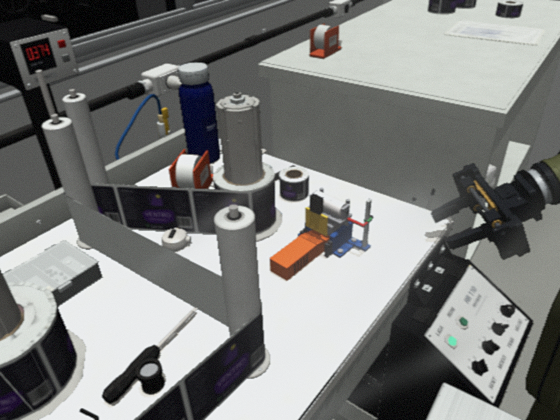

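The level is within about 0.3 mm. The gate is up (tab z about 0.105), the wedge is in under the block with nothing touching it, and the counter and label roll haven't moved. I'll hand in.

```bash
python3 -c "
from h import *
print(r.finish_job())"
```

```text
the job is handed in; nothing more can be done
None
```

The job is done and handed in at about 36.7 s: the gate is up, the wedge holds the lift block at the mark, and the gripper is clear of everything.

**What I did**
- I pulled the gate up by its tab until it met its top stop, where the force reached 33 N. The tab stands at about 0.105 m and stayed there after I let go.
- I gripped the wedge, turned it into line with the jack and set it flat on the table. I then slid it thin end first through the opening and under the block.
- It took three pushes with a close look after each. The looks read the pointer about 2 mm low, then about 0.6 mm low, then level.

**Last checks**
- **Pointer:** in the last close side view the pointer tip and the mark both stand at about 62.6 mm, level to about ±0.3 mm. That figure depends on how far sideways the pointer sits from the collar, which I could only estimate.
- **Mark:** it stayed at about 62.6–62.9 mm in the later views, and the gripper never touched it.
- **Tally counter and label roll:** they were found where they started, within camera accuracy.

**Checks that failed or disagreed**
- Before the last pushes, how far the wedge had gone in suggested about 8.7–9.4 mm of lift, while the camera showed only 7–8 mm. I went by the pictures of pointer and mark.
- The scene camera was too coarse to judge the level.
- An early attempt to view the pointer from the wedge side did not show it.

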